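# Charge the grog crusher with fired offcuts

## Task

Make the bench crusher safe by pulling its black isolator plug fully out of its catch, and only then pick up the steel tray by its slanted grip bar and tip all six fired-clay offcuts into the crusher's hopper. Set the empty tray back flat on the middle of the white kiln slab it came from and let go; leave the pots, posts and brush around it as they stand.

Things in the scene. Friction and masses are not known exactly. Their poses are not given: they have to be found in the camera images.
- tray: open steel loading tray, 160 (x) x 116 (y) mm, sheet 3 mm, walls 36 mm high on both sides and at its back (-x) end; the front (+x) end is open, the pouring lip, and starts towards the robot. Origin: centre of its underside, z up. About 0.53 kg with its load
- tray_bar (a point): centre of the tray's wooden grip bar, a flat bar across the tray above its load: 116 mm along tray y, 12 mm thick, 26 mm tall; 8 mm behind the tray's centre, 66 mm above its underside. It is raked: its top leans 30 degrees back, towards the closed (-x) end, so its faces suit a tool tilted likewise. 50 mm free from bar to tray floor. Axes: the tray's
- tray_lip (a point): middle of the tray's pouring lip at its open +x end, on the underside. Site axes are the tray's axes
- slab: thick white kiln shelf slab lying fixed on the bench, 250 (x) x 180 (y) x 16 mm, on which the tray stands. Origin: centre of its underside
- slab_top (a point): centre of the slab's upper face
- mill: bench crusher, fixed: housing 200 x 200 x 50 mm, round steel feed hopper on top, a motor with flywheel behind it (+x, out to 190 mm from the origin, up to 91 mm high). Origin: centre of its underside
- mouth (a point): centre of the hopper's round mouth, 145 mm above the bench; the mouth is 200 mm across inside, and narrows to 128 mm at the closed hopper floor, 89 mm below it
- plug (a joint): how far the isolator plug is pulled out of its socket, m: 0 home, 0.026 fully out (it is captive there). A sprung detent holds it with roughly 10 to 15 N in its first few mm; it stays where it is left once past it
- plug_grip (a point): middle of the black plug's flat grip tab, 14 mm thick (point y), 30 mm wide (point x), 40 mm tall, on the sloping face of a grey isolator box 84 x 74 mm, 85 mm tall. Site z is the pulling direction, 30 degrees from vertical (away from the robot). The tab's end is 14 mm above this point, the sloping face 26 mm below it (plug home)
- chunk0: fired-clay offcut, round stub 28 mm across, 30 mm long; origin at its centre; about 35 g, starts in the tray
- chunk1: fired-clay offcut, block 28 x 26 x 30 mm; origin at its centre; about 35 g, starts in the tray
- chunk2: fired-clay offcut, L-shaped piece 34 x 32 x 24 mm; origin at its centre; about 35 g, starts in the tray
- chunk3: fired-clay offcut, six-sided stub 32 mm across, 28 mm long; origin at its centre; about 35 g, starts in the tray
- chunk4: fired-clay offcut, block 30 x 22 x 26 mm; origin at its centre; about 35 g, starts in the tray
- chunk5: fired-clay offcut, round stub 32 mm across, 24 mm long; origin at its centre; about 35 g, starts in the tray
- vase: bystander: white bisque vase 98 mm tall, 68 mm across, standing. Origin: centre of its underside
- jar: bystander: lidded terracotta jar 70 mm tall, 56 mm across, standing. Origin: centre of its underside
- post_a: bystander: upright round kiln post, 40 mm across, 90 mm tall. Origin: centre of its underside
- post_b: bystander: upright round kiln post, 40 mm across, 70 mm tall. Origin: centre of its underside
- bowl: bystander: small white bowl, 90 mm across, 45 mm tall. Origin: centre of its underside
- brush: bystander: brush lying on the bench

How it is judged (in metres and radians):
On the way, in this order (a step that is already met when the one before it is completed fails the run):
1. the isolator plug is pulled out at least 20 mm while the tray still stands on its slab (value of joint plug above 0.02 m and z of tray in the frame of slab_top below 0.01 m), for 0.2 s.
2. the tray is held above hopper height with its lip over the hopper's mouth and tipped at least 29 degrees (angle between tray's own z axis and vertical above 0.5 rad and horizontal distance between tray_lip and mouth below 0.12 m and z of tray_lip in the frame of mouth above -0.08 m), for 0.2 s.
At the end, for the whole second after the job is handed in: The plug is out by at least 20 mm; all six offcuts lie at rest in the hopper below the level of its mouth; the tray stands flat (within 4.5 degrees) on the slab, its centre within 60 mm of the slab's centre, released and at rest (value of joint plug above 0.02 m and horizontal distance between each of chunk0, chunk1, chunk2, chunk3, chunk4, chunk5 and mouth below 0.1 m and z of chunk0 in the frame of mouth between -0.1 and 0 m and linear speed of each of chunk0, chunk1, chunk2, chunk3, chunk4, chunk5 below 0.05 m/s and z of chunk1 in the frame of mouth between -0.1 and 0 m and z of chunk2 in the frame of mouth between -0.1 and 0 m and z of chunk3 in the frame of mouth between -0.1 and 0 m and z of chunk4 in the frame of mouth between -0.1 and 0 m and z of chunk5 in the frame of mouth between -0.1 and 0 m and horizontal distance between tray and slab_top below 0.06 m and angle between tray's own z axis and vertical below 0.08 rad and z of tray in the frame of slab_top between -0.005 and 0.008 m and linear speed of tray below 0.03 m/s); the robot touches nothing.
It fails at once if a pot, post or the brush is moved by more than 40 mm or a pot or post is tipped over (distance of any of vase, jar, post_a, post_b, bowl, brush from where it was at the start of the episode above 0.04 m or angle between any of vase, jar, post_a, post_b, bowl's own z axis and vertical above 0.5 rad).
It fails at once if the tray is lifted off its slab before the plug is out (value of joint plug below 0.015 m and z of tray in the frame of slab_top above 0.03 m).
It also fails if it takes over 64 s, if anything falls off the work surface, if the arm or the gripper's body presses on something with over 40 N, if the wrist force passes 120 N, or if a joint passes its speed limit or range.

## Robot

A 6-joint arm with a two-finger parallel gripper is mounted at the origin on the work surface. World frame = base frame: x ahead of the robot, y to its left, z up, the work surface at z = 0. Lengths are in m, angles in degrees, forces in N, time in s.
With the tool pointing down it reaches from about 0.25 to 0.725 m from the base axis. Payload 9.7 kg.
Tool frame: the origin (TCP) lies on the centre line of the jaws, within the pads' length; the fingertips stand 19 mm ahead of it and the grasp point (between the pads) is the TCP; z points along the fingers, y is the direction in which the jaws open and shut (so a half turn about z gives the same grasp; the last joint's range is limited). The gripper opens to 85 mm and grips with 20 to 120 N. Pads are 22 mm wide; open, the fingers measure 114 mm over their backs; the gripper's body (76 mm by 85 mm) begins 54 mm behind the grasp point. The pads swing forward as they close: fully open they stand 13 mm farther back than shut.
Start: joints at [-74.771, 4.979, 10.078, 95.1, 0, 90], TCP at [0.144, -0.531, 0.25] pointing down, gripper open.
Joint ranges: [-179.16, 179.16], [-48.56, 103.87], [-65.8, 70.77], [-126.05, 130.52], [-82.76, 87.17], [-180, 180]. Speed limits (degrees/s): [127.2, 127.2, 147.25, 180, 180, 180].

## Interface

Orientations are given as [roll, pitch, yaw] about the fixed x, y, z axes, in that order (R = Rz(yaw) Ry(pitch) Rx(roll)).
In Python, from workcell import bot gives the robot as it stands.
- The arm moves only by the tool servo_tool, never from a script. Its argument "motion" is a list that holds one entry, the list of rows, each a list of 6 numbers: the shift along the tool's x, y, z in mm, then the turn, a rotation vector about the tool's x, y, z in rad. A call has 1 to 5 rows; each row shifts and turns the commanded pose from where the row before left it, along the tool's axes as they then stand; what a row does not reach is not made up. A row lasts 1/10 s, in which the tool goes at most 50 mm and 8.59 degrees, less where a joint would pass 70% of its speed; a pose out of reach is approached as far as the arm can. A call is refused whole if a number of a shift passes 50 or a number of a turn 0.15, either way. A call with a gripper value outside its range is refused whole. "gripper" is the finger opening in mm, from 0 to 85.4, set as the call begins (left out, the last holds). The fingers move at their own pace and stop on an object; "newtons" is the grip in N (left out, the last holds). Time passes only in rows, so rows that do not move let the fingers close. It gives the time, the measured TCP pose, the force and the opening at its end, in the units of the state.
- bot.get_obs(): the state, without advancing time (a new reading comes with each control period).
- bot.camera(name): name is "scene" or "top" or "wrist"; returns a dict with "color" (384x512x3 uint8, red, green, blue), "fx", "fy", "cx", "cy" (pixels), "R" (3x3) and "t" (3): a world point X has camera coordinates R X + t. Camera axes: x right, y down, z forward; pixel columns grow to the right and rows downward; lengths in m; the calibration is good to about 2 mm. A picture is of the moment at which its call begins. There is no depth.
- bot.job_done(): hands the job in, once; it reports no verdict.
Trained networks look in a picture, given as the dict that the camera call returned (one of the last four; its "shot" number tells which), for a name from the list of things; names that differ only in an ending like _2 or _b are one class to them, and where a whole thing is asked for, a point or a joint stands for the part that bears it (a point fixed in the world has none). Each returns a list of dicts, best first, with "confidence" (0 to 1); they miss things now and then, are a little off and sometimes report something else, mostly with a low value. They report only what shows in the picture. A call takes as long as a camera call.
- bot.look_for(picture, label): "rect" ([left, top, width, height] in pixels, round what is visible of it).
The state is a dict: "time": time; "q": joint angles; "qd": joint speeds; "joint_efforts": joint torques, N m; "ee_pos": TCP position; "tcp_rot": TCP orientation; "wrist_force": force on the tool from outside, world axes, zero at the start; "torque": the same for the moment, N m; "opening": finger opening in m.
Only numpy, scipy, OpenCV 4.12 (cv2) and the standard library are available. Lean on these libraries where they do the work, as an engineer would, in place of code of your own. Each camera call takes 0.05 s, during which the arm holds its last target.

## Working session

There is one attempt and no reset: what is moved stays moved. The work goes in short steps, Python scripts to look and compute and a tool call to move; the robot and the scene stay as the last step left them, time stands still between calls to the robot, and variables do not carry over. Pictures are saved under pics/ and viewed, and the job is handed in when it is done.

Besides the shell and the picture viewer there is one more tool, called after "Call:" by a JSON object that holds its "name" and its "arguments", one argument or row to a line. servo_tool: Moves the arm, as the interface text tells. Its arguments: {"type":"object","properties":{"motion":{"type":"array","items":{"type":"array","items":{"type":"array","items":{"type":"number"}}}},"gripper":{"type":"number"},"newtons":{"type":"number"}},"required":["motion"]}

```bash
ls; mkdir -p pics
python3 - <<'E'
from workcell import bot
import cv2
print(bot.get_obs())
for n in ("scene","top","wrist"):
    p=bot.camera(n); cv2.imwrite(f"pics/a_{n}.png",p["color"][:,:,::-1])
    print(n,p["fx"],p["fy"],p["cx"],p["cy"],p["R"],p["t"],p["shot"])
    for l in ("tray","tray_bar","slab","mill","plug_grip","plug","vase","jar","post_a","bowl","brush"):
        print(l,[(d["rect"],round(d["confidence"],2)) for d in bot.look_for(p,l)][:3])
E
```

```text
pics
{'time': 0.0, 'q': array([-7.47693468e+01,  5.01160744e+00,  1.00334503e+01,  9.50979435e+01,
        1.80506310e-03,  9.00033733e+01]), 'qd': array([-0.02226042, -0.08413797,  0.03259172,  0.02778133, -0.00442059,
        0.06967865]), 'joint_efforts': array([ 4.55549916e-04, -5.20381272e+01,  4.64812231e+01,  1.61210366e-02,
       -4.60632168e-05,  6.51257608e-06]), 'ee_pos': array([ 0.14444417, -0.53048903,  0.24956918]), 'tcp_rot': array([-1.79923899e+02, -1.80058107e-03,  1.52272775e+01]), 'wrist_force': array([ 0.13111231,  0.17140648, -0.3925377 ]), 'torque': array([0.02627223, 0.05090305, 0.0312447 ]), 'opening': 0.08542760482188186}
scene 417.5272879766404 417.5272879766404 259.07507637545046 196.39702836913108 [[-0.57293842  0.81953732  0.01000749]
 [ 0.4838411   0.34805836 -0.80296524]
 [-0.66154317 -0.4552076  -0.59594184]] [ 0.31520531 -0.1604796   1.8620459 ] 1
tray [([298.6, 229.1, 54.5, 46.5], 0.69)]
tray_bar [([292.9, 230.6, 60.2, 43.1], 0.56)]
slab [([276.7, 225.2, 86.4, 66.4], 0.89), ([204.9, 238.4, 11.4, 21.5], 0.7)]
mill [([155.2, 157.3, 83.8, 75.1], 0.62),
[... 997 characters left out ...]
.9], 0.44)]
vase [([251.8, 151.3, 17.8, 21.4], 0.87)]
jar [([395.6, 166.7, 26.2, 17.8], 0.54)]
post_a [([268.5, 122.7, 15.3, 19.2], 0.75), ([233.2, 124.3, 17.5, 20.1], 0.62)]
bowl [([86.3, 218.9, 30.9, 27.1], 0.76)]
brush [([375.7, 230.3, 48.6, 52.3], 0.6), ([155.7, 163.6, 46.9, 55.8], 0.47)]
wrist 293.63190679987895 293.63190679987895 257.99067843157565 185.88337179235782 [[ 2.61968538e-01 -9.65076182e-01  6.69977228e-04]
 [-9.31514833e-01 -2.52676750e-01  2.61600030e-01]
 [-2.52294670e-01 -6.91550711e-02 -9.65176137e-01]] [-0.54980963 -0.03251756  0.37820964] 3
tray []
tray_bar []
slab []
mill []
plug_grip []
plug []
vase []
jar []
post_a []
bowl []
brush [([167.0, 0.4, 31.9, 19.2], 0.62)]
```

Run:
```python
import cv2
a=cv2.imread("pics/a_top.png"); cv2.imwrite("pics/a_top2.png",cv2.resize(a[100:300,70:440],None,fx=2.1,fy=2.1,interpolation=2))
a=cv2.imread("pics/a_scene.png"); cv2.imwrite("pics/a_sc2.png",cv2.resize(a[130:330,120:440],None,fx=2.5,fy=2.5,interpolation=2))
```

```text
(no output)
```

View pics/a_top2.png

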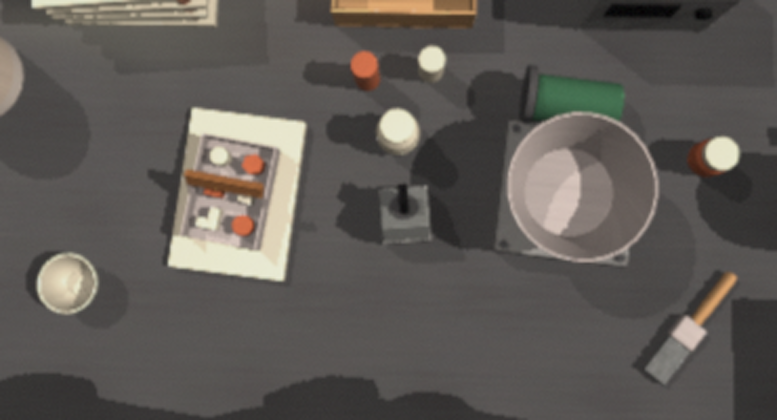

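View pics/a_sc2.png

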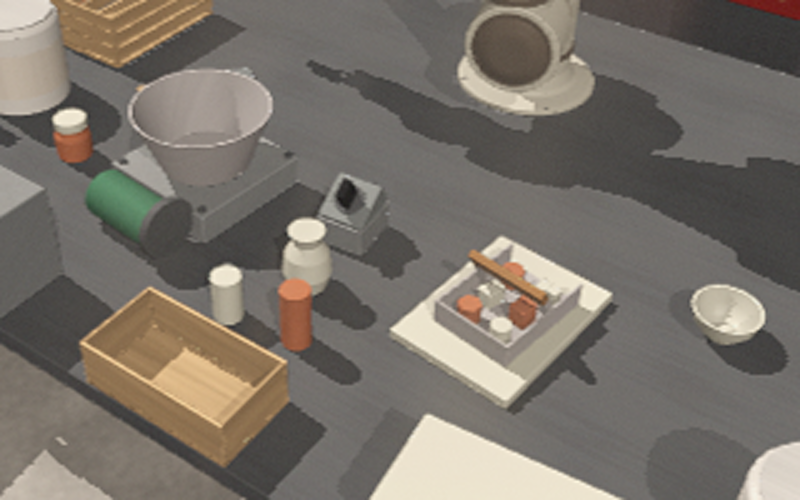

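View pics/a_wrist.png

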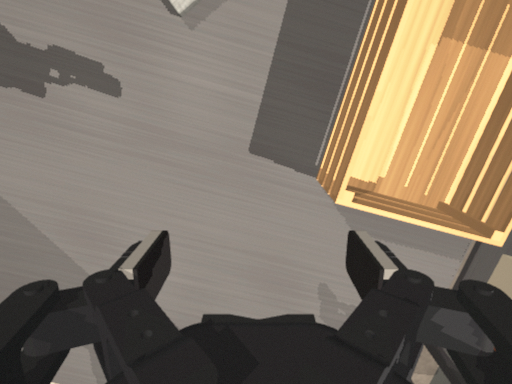

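```bash
cat > h.py <<'E'
import numpy as np, cv2
C={"top":(355.77528581387907,262.82548562657917,193.05285065407872,np.array([[ 0.01581553,-0.99986299,-0.00488588],[-0.99613579,-0.015334,-0.08647744],[ 0.08639067,0.00623468,-0.99624183]]),np.array([-0.01621954,0.55695508,1.12573257])),
"scene":(417.5272879766404,259.07507637545046,196.39702836913108,np.array([[-0.57293842,0.81953732,0.01000749],[0.4838411,0.34805836,-0.80296524],[-0.66154317,-0.4552076,-0.59594184]]),np.array([0.31520531,-0.1604796,1.8620459]))}
def cam(p): return (p["fx"],p["cx"],p["cy"],np.array(p["R"]),np.array(p["t"]))
def ray(c,u,v):
    f,cx,cy,R,t=c; d=R.T@np.array([(u-cx)/f,(v-cy)/f,1]); return -R.T@t,d
def atz(c,u,v,z):
    o,d=ray(c,u,v); return o+d*(z-o[2])/d[2]
def tri(obs):
    A=np.zeros((3,3));b=np.zeros(3)
    for c,u,v in obs:
        o,d=ray(c,u,v); d=d/np.linalg.norm(d); P=np.eye(3)-np.outer(d,d); A+=P;b+=P@o
    X=np.linalg.solve(A,b); return X
def proj(c,X):
    f,cx,cy,R,t=c; q=R@np.asarray(X)+t; return f*q[0]/q[2]+cx, f*q[1]/q[2]+cy
E
python3 - <<'E'
from h import *
T=C["top"];S=C["scene"]
tc=lambda u,v:(u/2.1+70,v/2.1+100)
sc=lambda u,v:(u/2.5+120,v/2.5+130)
for p in [(192,109),(305,122),(286,280),(168,267)]: print("slab",atz(T,*tc(*p),.016).round(3))
for p in [(500,236),(612,296),(505,400),(391,330)]: print("slabS",atz(S,*sc(*p),.016).round(3))
print("bar top",atz(T,*tc(188,176),.077).round(3),atz(T,*tc(263,188),.077).round(3), "z lower", )
print("barS",atz(S,*sc(472,255),.09).round(3),atz(S,*sc(546,298),.09).round(3))
print("tri bar L/R",tri([(T,*tc(187,178)),(S,*sc(546,297))]),tri([(T,*tc(263,190)),(S,*sc(472,258))]))
print("plug tri",tri([(T,*tc(403,197)),(S,*sc(347,192))]))
print("mouth",[atz(T,*tc(*p),.145).round(3) for p in [(508,187),(657,187),(583,112),(583,262)]])
print("box",[atz(T,*tc(*p),.06).round(3) for p in [(381,187),(428,184),(432,240),(384,244)]])
for n,p,z in [("vase",(398,130),.098),("postw",(432,60),.07),("postr",(365,68),.09),("jar",(722,153),.07),("bowl",(67,284),.045),("brushhandle",(735,277),.01),("brushtip",(663,375),.01)]: print(n,atz(T,*tc(*p),z).round(3))
E
```

```text
slab [0.689 0.328 0.016]
slab [0.671 0.151 0.016]
slab [0.425 0.173 0.016]
slab [0.442 0.355 0.016]
slabS [0.433 0.182 0.016]
slabS [0.455 0.362 0.016]
slabS [0.696 0.33  0.016]
slabS [0.678 0.157 0.016]
bar top [0.576 0.312 0.077] [0.56  0.201 0.077] z lower
barS [0.569 0.206 0.09 ] [0.585 0.319 0.09 ]
tri bar L/R [0.57275518 0.31365668 0.07898816] [0.5575447  0.20144371 0.07443748]
plug tri [ 0.54900003 -0.00425635  0.08417167]
mouth [array([ 0.56 , -0.15 ,  0.145]), array([ 0.564, -0.355,  0.145]), array([ 0.667, -0.254,  0.145]), array([ 0.459, -0.253,  0.145])]
box [array([0.566, 0.028, 0.06 ]), array([ 0.572, -0.042,  0.06 ]), array([ 0.488, -0.049,  0.06 ]), array([0.481, 0.022, 0.06 ])]
vase [0.646 0.004 0.098]
postw [ 0.758 -0.045  0.07 ]
postr [0.739 0.054 0.09 ]
jar [ 0.623 -0.477  0.07 ]
bowl [0.414 0.497 0.045]
brushhandle [ 0.44  -0.518  0.01 ]
brushtip [ 0.29  -0.405  0.01 ]
```

```bash
cat >> h.py <<'E'
from scipy.spatial.transform import Rotation as Ro
from scipy.linalg import logm
def Rt(psi,tau,flip=False,roll=0):
    """tool pointing down, its back tilted tau deg towards heading psi; jaws y across heading"""
    p,t=np.radians([psi,tau]); z=-np.array([np.sin(t)*np.cos(p),np.sin(t)*np.sin(p),np.cos(t)])
    y=np.array([np.sin(p),-np.cos(p),0]); x=np.cross(y,z); return np.stack([x,y,z],1)
def rows(bot,P,R,vmax=45,wmax=8,nmin=1,o=None):
    """straight line with even turn; prints rows"""
    o=o or bot.get_obs(); p0=np.array(o["ee_pos"]); R0=Ro.from_euler("xyz",o["tcp_rot"],degrees=True)
    W=(R0.inv()*Ro.from_matrix(R)).as_rotvec(); D=np.asarray(P)-p0
    n=max(nmin,int(np.ceil(np.linalg.norm(D)*1000/vmax)),int(np.ceil(np.degrees(np.linalg.norm(W))/wmax)))
    w=np.round(W/n,3); Rc=R0; pc=p0.copy(); out=[]
    for k in range(n):
        s=np.round(Rc.inv().apply(p0+D*(k+1)/n-pc)*1000,0 if k<n-1 else 1)
        pc=pc+Rc.apply(s)/1000; Rc=Rc*Ro.from_rotvec(w); out.append([*s.tolist(),*w.tolist()])
    print("n",n)
    for i in range(0,n,5): print([[ (int(v) if v==int(v) else v) for v in r] for r in out[i:i+5]])
    return out
E
python3 - <<'E'
from h import *
from workcell import bot
rows(bot,[.56,-.0,.24],Rt(4.5,25),vmax=36)
E
```

```text
n 19
[[28, -21, 1, 0.002, -0.023, 0.01], [29, -22, -1, 0.002, -0.023, 0.01], [28, -21, 0, 0.002, -0.023, 0.01], [27, -23, -1, 0.002, -0.023, 0.01], [28, -22, -2, 0.002, -0.023, 0.01]]
[[27, -22, -3, 0.002, -0.023, 0.01], [27, -23, -3, 0.002, -0.023, 0.01], [27, -24, -3, 0.002, -0.023, 0.01], [26, -23, -5, 0.002, -0.023, 0.01], [26, -24, -4, 0.002, -0.023, 0.01]]
[[26, -24, -6, 0.002, -0.023, 0.01], [25, -24, -5, 0.002, -0.023, 0.01], [25, -24, -7, 0.002, -0.023, 0.01], [24, -25, -6, 0.002, -0.023, 0.01], [24, -25, -8, 0.002, -0.023, 0.01]]
[[24, -25, -8, 0.002, -0.023, 0.01], [23, -26, -8, 0.002, -0.023, 0.01], [23, -26, -9, 0.002, -0.023, 0.01], [22.2, -25.7, -9.1, 0.002, -0.023, 0.01]]
```

Call:
{"name": "servo_tool", "arguments": {
  "motion": [
    [[28,-21,1,0.002,-0.023,0.01],[29,-22,-1,0.002,-0.023,0.01],[28,-21,0,0.002,-0.023,0.01],[27,-23,-1,0.002,-0.023,0.01],[28,-22,-2,0.002,-0.023,0.01]]
  ]
}}

```text
time: 2.3
ee_pos: [0.2543, -0.3897, 0.2474]
tcp_rot: [-179.6, 6.6, 12.3]
wrist_force: [0.4, -0.1, 0.1]
opening: 0.0851
```

Call:
{"name": "servo_tool", "arguments": {
  "motion": [
    [[27,-22,-3,0.002,-0.023,0.01],[27,-23,-3,0.002,-0.023,0.01],[27,-24,-3,0.002,-0.023,0.01],[26,-23,-5,0.002,-0.023,0.01],[26,-24,-4,0.002,-0.023,0.01]]
  ]
}}

```text
time: 2.8
ee_pos: [0.3638, -0.2498, 0.2449]
tcp_rot: [-179.6, 13.2, 9.5]
wrist_force: [0.5, 0.3, 0.4]
opening: 0.0856
```

Call:
{"name": "servo_tool", "arguments": {
  "motion": [
    [[26,-24,-6,0.002,-0.023,0.01],[25,-24,-5,0.002,-0.023,0.01],[25,-24,-7,0.002,-0.023,0.01],[24,-25,-6,0.002,-0.023,0.01],[24,-25,-8,0.002,-0.023,0.01]]
  ]
}}

```text
time: 3.3
ee_pos: [0.473, -0.1105, 0.2424]
tcp_rot: [-179.8, 19.9, 6.6]
wrist_force: [0.3, -0.4, -0.3]
opening: 0.0853
```

Call:
{"name": "servo_tool", "arguments": {
  "motion": [
    [[24,-25,-8,0.002,-0.023,0.01],[23,-26,-8,0.002,-0.023,0.01],[23,-26,-9,0.002,-0.023,0.01],[22,-26,-9,0.002,-0.023,0.01],[0,0,0,0,0,0]]
  ]
}}

```text
time: 3.8
ee_pos: [0.5618, 0.0035, 0.2364]
tcp_rot: [179.8, 25.4, 4.3]
wrist_force: [0.3, 0.4, -0.7]
opening: 0.0853
```

Run:
```python
from h import *
from workcell import bot
o=bot.get_obs();print(o["time"],o["q"].round(1),o["ee_pos"],o["tcp_rot"])
p=bot.camera("wrist");cv2.imwrite("pics/b_wrist.png",p["color"][:,:,::-1]);print({k:p[k] for k in p if k!="color"})
import pickle;pickle.dump(p,open("b_wrist.pkl","wb"))
for l in ("plug_grip","plug","vase"):print(l,bot.look_for(p,l)[:3])
```

```text
3.8 [  1.1  32.5  38.7 121.6  -1.6 177.1] [0.56178357 0.00352327 0.23639476] [179.78601398  25.36595264   4.30097734]
{'fx': 293.63190679987895, 'fy': 293.63190679987895, 'cx': 257.99067843157565, 'cy': 185.88337179235782, 'R': array([[ 0.0758058 , -0.99711429,  0.0040705 ],
       [-0.75814259, -0.0549854 ,  0.64976644],
       [-0.64766758, -0.05234208, -0.76012302]]), 't': array([-0.03944227,  0.30468375,  0.68096479]), 'shot': 4}
plug_grip [{'rect': [256.8, 103.8, 15.1, 35.1], 'confidence': 0.87}]
plug [{'rect': [258.8, 103.6, 16.2, 37.2], 'confidence': 0.56}, {'rect': [0.0, 0.0, 26.0, 40.8], 'confidence': 0.31}]
vase [{'rect': [231.3, 2.1, 63.1, 18.2], 'confidence': 0.68}]
```

View pics/b_wrist.png

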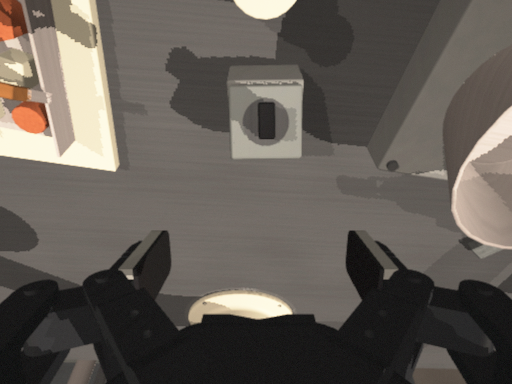

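Run:
```python
from h import *
import pickle
p=pickle.load(open("b_wrist.pkl","rb"));c=cam(p)
g=p["color"][60:165,220:310]
cv2.imwrite("pics/b_crop.png",cv2.resize(g[:,:,::-1],None,fx=6,fy=5.5,interpolation=0))
m=g.max(2)[35:90,25:65]<45
ys,xs=np.nonzero(m);print(xs.min()+245,xs.max()+245,ys.min()+95,ys.max()+95,xs.mean()+245,ys.mean()+95)
o,_=ray(c,0,0);print("cam",o)
for z in (.083,.095): print(z,atz(c,266.5,121,z))
# model: predicted pixels for tab corners, given grip G, yaw
def corners(G,psi):
    R=np.array(Rt(psi,30)); ax=-R[:,2]; X=R[:,0];Y=R[:,1]
    return [proj(c,G+ax*h+X*a+Y*b) for h in(.014,-.026) for a in(-.015,.015) for b in(-.007,.007)]
for G in ([.545,-.004,.084],[.54,-.004,.084]): print(np.round(corners(np.array(G),4.3),1).tolist())
```

```text
258 274 103 138 266.6530054644809 122.43715846994536
cam [0.6750225  0.01306782 0.31980429]
0.083 [ 0.54976617 -0.00503825  0.083     ]
0.095 [ 0.55611351 -0.00412072  0.095     ]
[[257.2, 143.7], [273.4, 143.7], [257.1, 107.8], [273.7, 107.8], [257.1, 142.0], [271.2, 142.0], [257.1, 111.0], [271.4, 111.0]]
[[256.7, 148.6], [272.8, 148.6], [256.7, 113.3], [273.0, 113.2], [256.7, 146.3], [270.6, 146.3], [256.7, 115.7], [270.8, 115.7]]
```

View pics/b_crop.png

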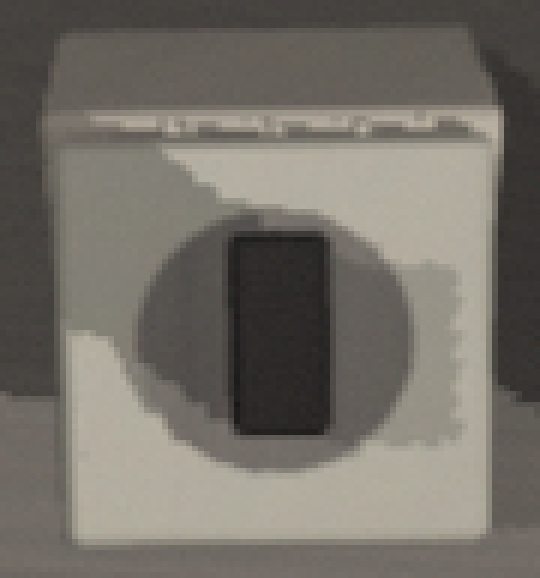

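Run:
```python
from h import *
from workcell import bot
G=np.array([.5497,-.005,.084]);a=-Rt(4.3,30)[:,2]
rows(bot,G+a*.053,Rt(4.3,27),vmax=28)
o=dict(bot.get_obs());o["ee_pos"]=G+a*.053;o["tcp_rot"]=Ro.from_matrix(Rt(4.3,27)).as_euler("xyz",degrees=True)
rows(bot,G+a*.003,Rt(4.3,27),vmax=13,o=o)
```

```text
n 4
[[15, 1, 23, 0.001, -0.008, -0.001], [16, 1, 23, 0.001, -0.008, -0.001], [16, 1, 24, 0.001, -0.008, -0.001], [15.8, 0.8, 22.4, 0.001, -0.008, -0.001]]
n 4
[[-1, 0, 12, 0, 0, 0], [0, 0, 13, 0, 0, 0], [-1, 0, 12, 0, 0, 0], [-0.6, 0, 12.9, 0, 0, 0]]
```

Call:
{"name": "servo_tool", "arguments": {
  "motion": [
    [[15,1,23,0.001,-0.008,-0.001],[16,1,23,0.001,-0.008,-0.001],[16,1,24,0.001,-0.008,-0.001],[16,1,22,0.001,-0.008,-0.001],[0,0,0,0,0,0]]
  ],
  "gripper": 55,
  "newtons": 50
}}

```text
time: 4.5
ee_pos: [0.5755, -0.0038, 0.1273]
tcp_rot: [-179.9, 27.2, 4.3]
wrist_force: [0.2, 0.2, -1.1]
opening: 0.0549
```

Call:
{"name": "servo_tool", "arguments": {
  "motion": [
    [[-1,0,12,0,0,0],[0,0,13,0,0,0],[-1,0,12,0,0,0],[-1,0,13,0,0,0],[0,0,0,0,0,0]]
  ]
}}

```text
time: 5.0
ee_pos: [0.5506, -0.0051, 0.0879]
tcp_rot: [-179.9, 26.9, 4.3]
wrist_force: [-0.4, 0.5, -0.5]
opening: 0.0552
```

Run:
```python
from h import *
from workcell import bot
o=bot.get_obs();print(o["time"],o["q"].round(1),o["ee_pos"],o["tcp_rot"],o["wrist_force"],o["opening"])
p=bot.camera("wrist");cv2.imwrite("pics/c_wrist.png",p["color"][:,:,::-1])
G=np.array([.5497,-.005,.084]);a=-Rt(4.3,30)[:,2]
rows(bot,G+a*.003,Rt(4.3,27),vmax=13)
```

```text
5.0 [  0.3  31.5  20.5 105.8  -1.7 176.4] [ 0.55059354 -0.005148    0.08794805] [-179.93001944   26.8874109     4.30441905] [-0.40903113  0.52706324 -0.46946557] 0.05520397109754568
n 1
[[0.9, -0.2, 1.7, -0.001, -0.003, 0]]
```

View pics/c_wrist.png

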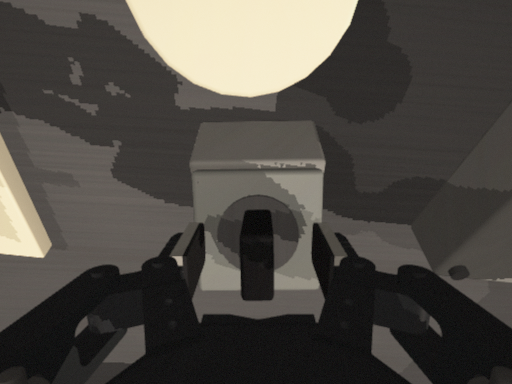

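Call:
{"name": "servo_tool", "arguments": {
  "motion": [
    [[1,0,2,0,-0.003,0],[0,0,0,0,0,0],[0,0,0,0,0,0],[0,0,0,0,0,0],[0,0,0,0,0,0]]
  ],
  "gripper": 0,
  "newtons": 70
}}

```text
time: 5.55
ee_pos: [0.5519, -0.0046, 0.0849]
tcp_rot: [-180.0, 27.0, 4.4]
wrist_force: [3.0, -1.6, 4.6]
opening: 0.0131
```

Call:
{"name": "servo_tool", "arguments": {
  "motion": [
    [[0,0,0,0,0,0],[0,0,0,0,0,0]]
  ]
}}

```text
time: 5.75
ee_pos: [0.5519, -0.0046, 0.085]
tcp_rot: [-180.0, 27.0, 4.4]
wrist_force: [2.2, -1.7, 5.5]
opening: 0.0131
```

Call:
{"name": "servo_tool", "arguments": {
  "motion": [
    [[0.2,0,-4,0,0,0],[0.2,0,-5,0,0,0],[0.3,0,-5,0,0,0],[0.3,0,-5,0,0,0],[0.3,0,-5,0,0,0]]
  ]
}}

```text
time: 6.25
ee_pos: [0.5637, -0.0036, 0.1053]
tcp_rot: [-179.9, 27.1, 4.4]
wrist_force: [-3.2, -1.2, -3.9]
opening: 0.0128
```

Call:
{"name": "servo_tool", "arguments": {
  "motion": [
    [[0.2,0,-3,0,0,0],[0,0,0,0,0,0],[0,0,0,0,0,0]]
  ]
}}

```text
time: 6.55
ee_pos: [0.5649, -0.0035, 0.1076]
tcp_rot: [-179.9, 27.1, 4.4]
wrist_force: [-4.4, -0.0, -6.3]
opening: 0.0132
```

Run:
```python
from h import *
from workcell import bot
p=bot.camera("wrist");cv2.imwrite("pics/d_wrist.png",p["color"][:,:,::-1])
```

```text
(no output)
```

View pics/d_wrist.png

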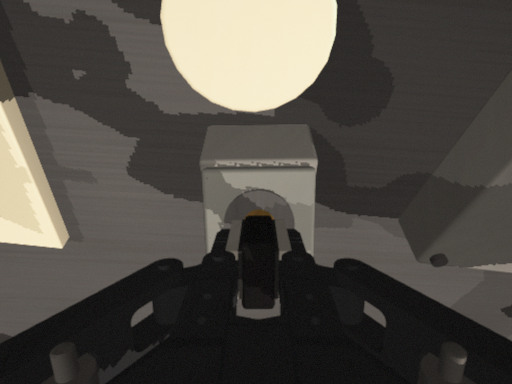

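Call:
{"name": "servo_tool", "arguments": {
  "motion": [
    [[0,0,0,0,0,0],[0,0,0,0,0,0],[0,0,0,0,0,0],[0,0,-15,0,0,0],[0,0,-40,0,0,0]]
  ],
  "gripper": 60
}}

```text
time: 7.1
ee_pos: [0.5886, -0.0018, 0.1551]
tcp_rot: [-179.9, 27.4, 4.4]
wrist_force: [0.8, -0.1, 0.8]
opening: 0.0598
```

Call:
{"name": "servo_tool", "arguments": {
  "motion": [
    [[-20,0,-40,0,0,0],[-20,0,-30,0,0,0],[0,0,0,0,0,0]]
  ],
  "gripper": 85
}}

```text
time: 7.4
ee_pos: [0.5868, -0.0021, 0.2429]
tcp_rot: [-180.0, 26.6, 4.3]
wrist_force: [1.2, -0.1, 0.8]
opening: 0.0847
```

```bash
cat >> h.py <<'E'
def Rbar(psi,tau):
    """tray -x heading psi; tool z = -(bar up at lean tau); tool x = horizontal left of heading"""
    p,t=np.radians([psi,tau]); u=np.array([np.cos(p),np.sin(p),0]); k=np.array([0,0,1.])
    z=-(np.sin(t)*u+np.cos(t)*k); x=np.array([-np.sin(p),np.cos(p),0]); y=np.cross(z,x); return np.stack([x,y,z],1)
E
python3 - <<'E'
from h import *
from workcell import bot
o=bot.get_obs();print(o["time"],o["q"].round(1),o["ee_pos"],o["tcp_rot"],o["wrist_force"],o["opening"])
p=bot.camera("wrist");cv2.imwrite("pics/e_wrist.png",p["color"][:,:,::-1])
rows(bot,[.565,.255,.225],Rbar(-6.5,20),vmax=30)
E
```

```text
7.4 [  0.5  39.2  49.  126.4  -1.7 176.6] [ 0.5867516  -0.00207601  0.24288252] [-179.95661015   26.64008969    4.33594241] [ 1.19095179 -0.10133001  0.79382548] 0.0846922828056027
n 11
[[0, -23, 1, -0.003, 0.013, -0.127], [4, -24, 2, -0.003, 0.013, -0.127], [6, -22, 1, -0.003, 0.013, -0.127], [9, -22, 1, -0.003, 0.013, -0.127], [12, -20, 2, -0.003, 0.013, -0.127]]
[[14, -19, 1, -0.003, 0.013, -0.127], [16, -17, 2, -0.003, 0.013, -0.127], [19, -14, 2, -0.003, 0.013, -0.127], [20, -12, 2, -0.003, 0.013, -0.127], [21, -10, 2, -0.003, 0.013, -0.127]]
[[22.5, -6.4, 2.6, -0.003, 0.013, -0.127]]
```

View pics/e_wrist.png

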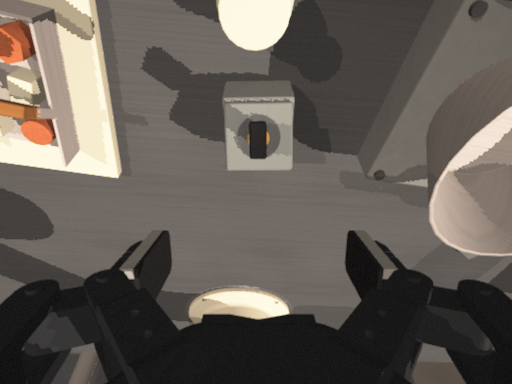

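Call:
{"name": "servo_tool", "arguments": {
  "motion": [
    [[0,-23,1,-0.003,0.013,-0.127],[4,-24,2,-0.003,0.013,-0.127],[6,-22,1,-0.003,0.013,-0.127],[9,-22,1,-0.003,0.013,-0.127],[12,-20,2,-0.003,0.013,-0.127]]
  ]
}}

```text
time: 7.95
ee_pos: [0.5762, 0.1157, 0.2291]
tcp_rot: [-165.2, 18.3, 43.3]
wrist_force: [0.2, -0.4, 0.1]
opening: 0.0852
```

Call:
{"name": "servo_tool", "arguments": {
  "motion": [
    [[14,-19,1,-0.003,0.013,-0.127],[16,-17,2,-0.003,0.013,-0.127],[19,-14,2,-0.003,0.013,-0.127],[20,-12,2,-0.003,0.013,-0.127],[21,-10,2,-0.003,0.013,-0.127]]
  ]
}}

```text
time: 8.45
ee_pos: [0.5657, 0.2325, 0.2227]
tcp_rot: [-159.5, 3.3, 77.4]
wrist_force: [0.0, 0.5, 0.2]
opening: 0.085
```

Call:
{"name": "servo_tool", "arguments": {
  "motion": [
    [[22,-6,3,-0.003,0.013,-0.127],[0,0,0,0,0,0]]
  ]
}}

```text
time: 8.65
ee_pos: [0.5636, 0.2566, 0.2205]
tcp_rot: [-159.4, 0.1, 84.0]
wrist_force: [0.9, 0.2, -0.3]
opening: 0.085
```

Run:
```python
from h import *
from workcell import bot
import pickle
o=bot.get_obs();print(o["time"],o["q"].round(1),o["ee_pos"],o["tcp_rot"],o["wrist_force"],o["opening"])
p=bot.camera("wrist");cv2.imwrite("pics/f_wrist.png",p["color"][:,:,::-1]);pickle.dump(p,open("f_wrist.pkl","wb"))
for l in ("tray_bar","tray"):print(bot.look_for(p,l)[:2])
```

```text
8.65 [ 20.6  34.3  41.4 115.6   9.  115.2] [0.56362904 0.25658636 0.22046417] [-1.59437711e+02  5.03976594e-02  8.40000646e+01] [ 0.93626317  0.2370575  -0.34344907] 0.08503299791588627
[{'rect': [237.5, 107.5, 181.5, 139.7], 'confidence': 0.72}, {'rect': [303.2, 134.6, 36.8, 23.0], 'confidence': 0.54}]
[{'rect': [238.7, 111.0, 177.4, 136.7], 'confidence': 0.8}]
```

View pics/f_wrist.png

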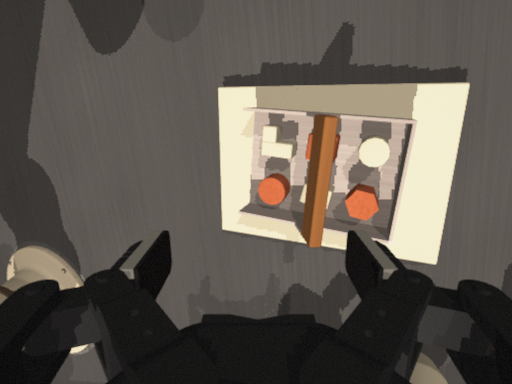

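Run:
```python
from h import *
import pickle
p=pickle.load(open("f_wrist.pkl","rb"));c=cam(p)
g=p["color"][80:270,210:480]
cv2.imwrite("pics/f_crop.png",cv2.resize(g[:,:,::-1],None,fx=2.9,fy=2.9,interpolation=2))
print("slab",[atz(c,*q,.016).round(3).tolist() for q in [(219,88),(467,83),(437,262),(222,229)]])
# bar model
def bar(x,y,psi,z=.016):
    R=Rbar(psi,30); u=np.array([np.cos(np.radians(psi)),np.sin(np.radians(psi)),0])
    B=np.array([x,y,z])+.008*u+[0,0,.066]; 
    out={}
    for s in(1,-1):
        for t in(1,-1):
            for h in(1,-1): out[(s,t,h)]=np.round(proj(c,B+R[:,0]*.058*s+R[:,1]*.006*t-R[:,2]*.013*h),1).tolist()
    walls=[np.round(proj(c,np.array([x,y,z])+u*a+R[:,0]*b+[0,0,.036]),1).tolist() for a,b in((-.08,.058),(.08,.058),(.08,-.058),(-.08,-.058))]
    return B,out,walls
for a in((.56,.254,-6.5),):
    B,o,w=bar(*a);print(B);[print(k,v) for k,v in o.items()];print("walls",w)
```

```text
slab [[0.449, 0.356, 0.016], [0.693, 0.33, 0.016], [0.676, 0.155, 0.016], [0.428, 0.18, 0.016]]
[0.56794857 0.25309437 0.082     ]
(1, 1, 1) [333.9, 121.5]
(1, 1, -1) [321.9, 119.9]
(1, -1, 1) [319.6, 121.5]
(1, -1, -1) [308.8, 119.9]
(-1, 1, 1) [324.2, 252.7]
(-1, 1, -1) [314.3, 240.1]
(-1, -1, 1) [311.5, 253.7]
(-1, -1, -1) [302.6, 240.9]
walls [[239.3, 117.2], [412.1, 121.2], [394.3, 245.7], [240.4, 222.0]]
```

View pics/f_crop.png

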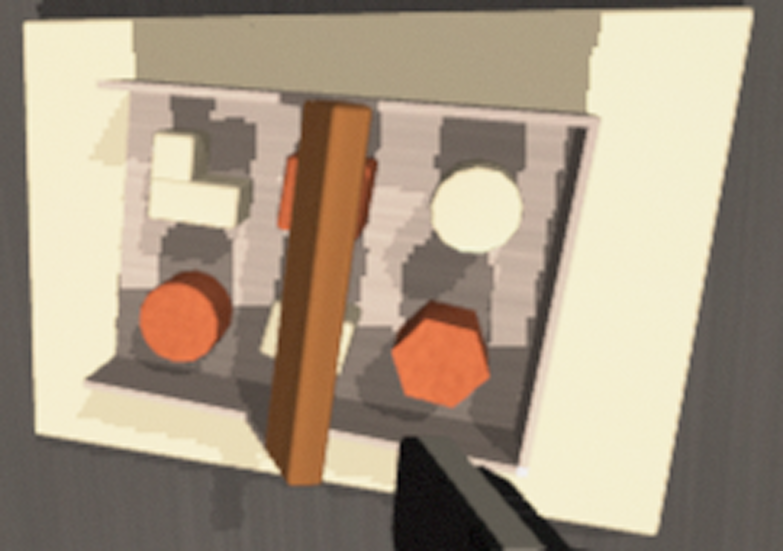

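Run:
```python
from h import *
import pickle
from scipy.optimize import least_squares
p=pickle.load(open("f_wrist.pkl","rb"));c=cam(p)
def pts(v):
    x,y,psi=v; z=.016; R=Rbar(psi,30); u=np.array([np.cos(np.radians(psi)),np.sin(np.radians(psi)),0]);O=np.array([x,y,z])
    B=O+.008*u+[0,0,.066]
    P=[O+u*a+R[:,0]*b+[0,0,.036] for a,b in((.08,.058),(.08,-.058),(-.08,.058),(-.08,-.058))]
    P+=[B+R[:,0]*.058*s+R[:,1]*.006*t+R[:,2]*-.013*h for s,t,h in((1,1,1),(1,-1,1),(-1,1,1),(-1,-1,1),(-1,-1,-1))]
    return np.array([proj(c,q) for q in P]),B
ob=np.array([(416.9,120.7),(390,242.8),(243.4,108.6),(239.7,211.7),(338.3,117.2),(324.5,115.9),(320.3,247.2),(309,247.2),(302,235)])
r=least_squares(lambda v:(pts(v)[0]-ob).ravel(),[.56,.254,-6.5],x_scale=[.01,.01,1]);print(r.x,pts(r.x)[1]);print((pts(r.x)[0]-ob).round(1).tolist())
B=pts(r.x)[1]
print("slab centre",np.mean([atz(c,*q,.016) for q in [(219,88),(467,83),(437,262),(222,229)]],0))
```

```text
[ 0.56104093  0.25936639 -9.68306599] [0.56892696 0.25802081 0.082     ]
[[-0.0, -0.6], [1.1, 1.4], [-0.8, -1.2], [-1.6, 1.8], [0.7, -1.1], [0.2, -0.6], [1.1, 0.5], [-0.3, 0.9], [-1.9, 0.1]]
slab centre [0.56136346 0.25535519 0.016     ]
```

Run:
```python
from h import *
from workcell import bot
B=np.array([.569,.258,.082]);R=Rbar(-9.7,30);a=-R[:,2];print(B+a*.07)
rows(bot,B+a*.07,R,vmax=20)
o=dict(bot.get_obs());o["ee_pos"]=B+a*.07;o["tcp_rot"]=Ro.from_matrix(R).as_euler("xyz",degrees=True)
rows(bot,B,R,vmax=18,o=o)
```

```text
[0.60349962 0.25210287 0.14262178]
n 5
[[1, 13, 12, 0.033, 0.006, 0.01], [0, 13, 12, 0.033, 0.006, 0.01], [1, 14, 11, 0.033, 0.006, 0.01], [1, 14, 10, 0.033, 0.006, 0.01], [0.5, 13.9, 10.5, 0.033, 0.006, 0.01]]
n 4
[[0, 0, 18, 0, 0, 0], [0, 0, 17, 0, 0, 0], [0, 0, 17, 0, 0, 0], [0, 0, 18, 0, 0, 0]]
```

Call:
{"name": "servo_tool", "arguments": {
  "motion": [
    [[1,13,12,0.033,0.006,0.01],[0,13,12,0.033,0.006,0.01],[1,14,11,0.033,0.006,0.01],[1,14,10,0.033,0.006,0.01],[0,14,10,0.033,0.006,0.01]]
  ],
  "gripper": 38
}}

```text
time: 9.3
ee_pos: [0.6044, 0.251, 0.1428]
tcp_rot: [-150.0, -0.1, 80.2]
wrist_force: [-0.5, 0.2, -0.4]
opening: 0.038
```

Call:
{"name": "servo_tool", "arguments": {
  "motion": [
    [[0,0,0,0,0,0],[0,0,0,0,0,0]]
  ]
}}

```text
time: 9.5
ee_pos: [0.604, 0.2513, 0.1431]
tcp_rot: [-150.0, -0.1, 80.3]
wrist_force: [-0.8, -0.1, 0.8]
opening: 0.0384
```

Run:
```python
from h import *
from workcell import bot
o=bot.get_obs();print(o["time"],o["q"].round(1),o["ee_pos"],o["tcp_rot"],o["wrist_force"],o["opening"])
p=bot.camera("wrist");cv2.imwrite("pics/g_wrist.png",p["color"][:,:,::-1])
B=np.array([.569,.258,.082]);R=Rbar(-9.7,30)
rows(bot,B,R,vmax=18)
```

```text
9.5 [ 17.3  49.6  53.4 120.9  13.2 113.7] [0.6039902  0.25131251 0.14309407] [-1.50015607e+02 -1.32190554e-01  8.02800949e+01] [-0.84504085 -0.06440438  0.82762993] 0.03840859006828721
n 4
[[0, 0, 18, 0, -0.001, 0], [0, 0, 18, 0, -0.001, 0], [0, 0, 18, 0, -0.001, 0], [0.2, 0.4, 17.7, 0, -0.001, 0]]
```

View pics/g_wrist.png

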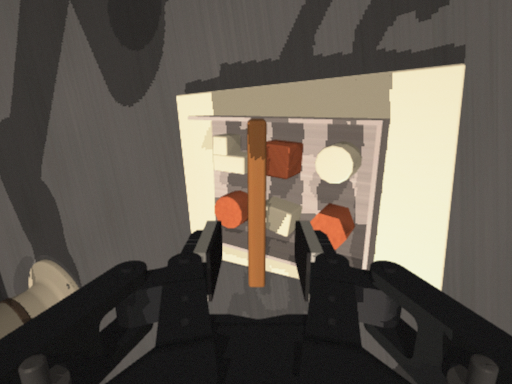

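Call:
{"name": "servo_tool", "arguments": {
  "motion": [
    [[0,0,18,0,0,0],[0,0,18,0,0,0],[0,0,18,0,0,0],[0,0,18,0,0,0],[0,0,0,0,0,0]]
  ]
}}

```text
time: 10.05
ee_pos: [0.5669, 0.2586, 0.0817]
tcp_rot: [-150.0, -0.2, 80.4]
wrist_force: [0.0, -0.2, -1.0]
opening: 0.0379
```

Call:
{"name": "servo_tool", "arguments": {
  "motion": [
    [[0,0,0,0,0,0],[0,0,0,0,0,0],[0,0,0,0,0,0],[0,0,0,0,0,0],[0,0,0,0,0,0]]
  ],
  "gripper": 0,
  "newtons": 110
}}

```text
time: 10.55
ee_pos: [0.5691, 0.2586, 0.0834]
tcp_rot: [-150.1, -0.3, 80.3]
wrist_force: [-0.7, -0.0, 7.6]
opening: 0.0103
```

Run:
```python
from h import *
from workcell import bot
o=bot.get_obs();print(o["time"],o["q"].round(1),o["ee_pos"],o["tcp_rot"],o["wrist_force"],o["opening"])
p=bot.camera("wrist");cv2.imwrite("pics/h_wrist.png",p["color"][:,:,::-1])
```

```text
10.55 [ 18.6  42.4  35.5 109.7  13.9 114.9] [0.56906287 0.25860789 0.08343372] [-150.14816058   -0.28658553   80.33886466] [-0.66429361 -0.02325592  7.63423117] 0.010344407909540655
```

View pics/h_wrist.png

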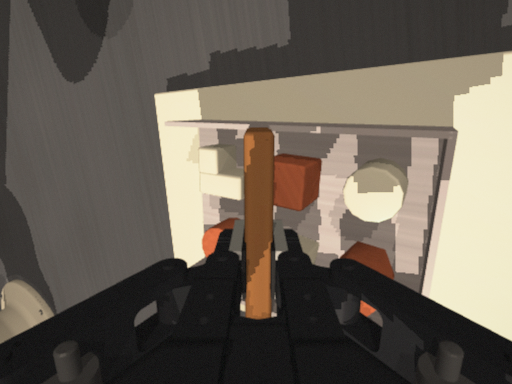

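Call:
{"name": "servo_tool", "arguments": {
  "motion": [
    [[0,-2,-4,0,0,0],[0,-5,-8.7,0,0,0],[0,-9,-15.6,0,0,0],[0,-10,-17.3,0,0,0],[0,-10,-17.3,0,0,0]]
  ]
}}

```text
time: 11.1
ee_pos: [0.5688, 0.258, 0.1547]
tcp_rot: [-150.1, -0.2, 80.4]
wrist_force: [1.1, 0.0, -5.1]
opening: 0.0104
```

Call:
{"name": "servo_tool", "arguments": {
  "motion": [
    [[0,-10,-17.3,0,0,0],[0,-10,-17.3,0,0,0],[0,-10,-17.3,0,0,0],[0,-8,-13.8,0,0,0],[0,-4,-7,0,0,0]]
  ]
}}

```text
time: 11.6
ee_pos: [0.5687, 0.2577, 0.2396]
tcp_rot: [-150.2, -0.3, 80.4]
wrist_force: [0.6, 0.1, -5.3]
opening: 0.0102
```

Run:
```python
from h import *
from workcell import bot
o=bot.get_obs();print(o["time"],o["q"].round(1),o["ee_pos"],o["tcp_rot"],o["wrist_force"],o["opening"])
p=bot.camera("wrist");cv2.imwrite("pics/i_wrist.png",p["color"][:,:,::-1])
rows(bot,[.595,-.255,.24],Rbar(-9.7,30),vmax=25)
```

```text
11.6 [ 18.6  46.4  59.1 129.4  13.8 114.8] [0.56868049 0.2577409  0.23960763] [-150.16391396   -0.2513157    80.3731094 ] [ 0.59467902  0.06987119 -5.28396179] 0.010221513924964865
n 21
[[-24, 5, -3, 0, 0, 0], [-24, 4, -2, 0, 0, 0], [-24, 5, -3, 0, 0, 0], [-23, 4, -3, 0, 0, 0], [-24, 5, -3, 0, 0, 0]]
[[-24, 4, -2, 0, 0, 0], [-24, 5, -3, 0, 0, 0], [-24, 5, -3, 0, 0, 0], [-24, 4, -3, 0, 0, 0], [-24, 5, -2, 0, 0, 0]]
[[-23, 4, -3, 0, 0, 0], [-24, 5, -3, 0, 0, 0], [-24, 4, -3, 0, 0, 0], [-24, 5, -2, 0, 0, 0], [-24, 5, -3, 0, 0, 0]]
[[-24, 4, -3, 0, 0, 0], [-24, 5, -2, 0, 0, 0], [-24, 4, -3, 0, 0, 0], [-23, 5, -3, 0, 0, 0], [-24, 4, -3, 0, 0, 0]]
[[-24.1, 4.9, -2.4, 0, 0, 0]]
```

View pics/i_wrist.png

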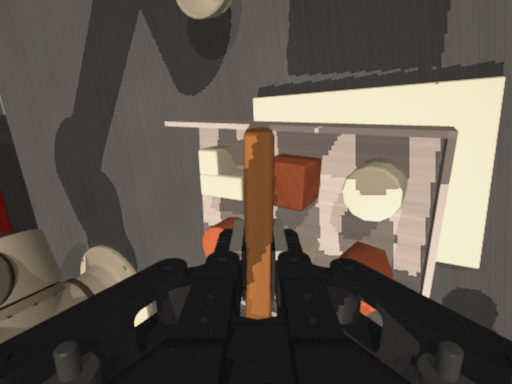

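```bash
cat > kin.py <<'E'
from h import *
from scipy.optimize import least_squares
D=[([-74.77,5.01,10.03,95.1,0,90],[.14444,-.53049,.24957],[-179.92,0,15.23]),
([1.1,32.5,38.7,121.6,-1.6,177.1],[.56178,.00352,.23639],[179.786,25.366,4.301]),
([.3,31.5,20.5,105.8,-1.7,176.4],[.55059,-.00515,.08795],[-179.93,26.887,4.304]),
([.5,39.2,49,126.4,-1.7,176.6],[.58675,-.00208,.24288],[-179.957,26.64,4.336]),
([20.6,34.3,41.4,115.6,9,115.2],[.56363,.25659,.22046],[-159.438,.05,84]),
([17.3,49.6,53.4,120.9,13.2,113.7],[.60399,.25131,.14309],[-150.016,-.132,80.28]),
([18.6,42.4,35.5,109.7,13.9,114.9],[.56906,.25861,.08343],[-150.148,-.287,80.339]),
([18.6,46.4,59.1,129.4,13.8,114.8],[.56868,.25774,.23961],[-150.164,-.251,80.373])]
def fk(v,q):
    r0,h,L1,g1,L2,g2,L3,a,s5,s6=v; q=np.radians(q)
    A=q[1]+np.radians(g1); B=q[1]-q[2]+np.radians(g2); C=q[1]-q[2]+q[3]
    ez=lambda t:np.array([np.sin(t),0,np.cos(t)])
    # hand dir: C=90deg -> straight down
    Rw=Ro.from_euler("y",C+np.pi/2) # z axis -> at C=90: -z
    Rt_=Ro.from_euler("z",q[0])*Rw*Ro.from_euler("x",s5*q[4])*Ro.from_euler("z",s6*q[5])
    p=np.array([r0,0,h])+L1*ez(A)+L2*ez(B)+Rw.apply([a,0,0])
    p=Ro.from_euler("z",q[0]).apply(p)+Rt_.apply([0,0,L3])
    return p,Rt_
def fit():
    best=None
    for s5 in(1,-1):
      for g2 in(60,90,120):
        f=lambda v:np.concatenate([np.concatenate([fk([*v,s5,1],q)[0]-p,0.05*(fk([*v,s5,1],q)[1].as_matrix()[:,2]-Ro.from_euler("xyz",e,degrees=True).as_matrix()[:,2])]) for q,p,e in D])
        r=least_squares(f,[0,.25,.3,0,.3,g2,.2,0],x_scale=[.1,.1,.1,20,.1,20,.1,.1])
        if best is None or r.cost<best[0]: best=(r.cost,[*r.x,s5,1],np.abs(f(r.x)).max())
    return best
if __name__=="__main__":
    b=fit();print(b)
    for q,p,e in D:
        P,R=fk(b[1],q);print((P-p).round(4),np.degrees((R.inv()*Ro.from_euler("xyz",e,degrees=True)).as_rotvec()).round(1))
E
python3 kin.py
```

```text
(np.float64(0.00026614169303297645), [np.float64(-0.007483394417067267), np.float64(0.14416645080927698), np.float64(0.3432978059992088), np.float64(3.434671079476857), np.float64(0.5099197142888954), np.float64(89.32417224423348), np.float64(0.2829276453512535), np.float64(0.00682704557254413), -1, 1], np.float64(0.011026228760783297))
[-0.0018  0.0065  0.0019] [0. 0. 0.]
[ 0.011  -0.0004 -0.0058] [0.  0.1 0. ]
[ 0.0066 -0.0003 -0.0031] [-0. -0.  0.]
[ 0.007  -0.0011 -0.0033] [ 0.  0. -0.]
[-0.0057  0.0004  0.0014] [ 0.1 -0.  -0.1]
[-0.0087  0.0018  0.0052] [0.1 0.  0.1]
[-0.0063  0.0025  0.0021] [ 0.1 -0.1  0. ]
[-0.0013  0.0044  0.0015] [0.  0.  0.1]
```

```bash
sed -i 's/r0,h,L1,g1,L2,g2,L3,a,s5,s6=v/r0,h,L1,g1,L2,g2,L3,a,b,s5,s6=v/; s/Rw.apply(\[a,0,0\])/Rw.apply([a,0,b])/; s/\[0,.25,.3,0,.3,g2,.2,0\],x_scale=\[.1,.1,.1,20,.1,20,.1,.1\]/[0,.25,.3,0,.3,g2,.2,0,0],x_scale=[.1,.1,.1,20,.1,20,.1,.1,.1]/' kin.py
cat >> kin.py <<'E'
def ik(v,P,R,q0):
    Rr=Ro.from_matrix(R)
    def f(q):
        p,r=fk(v,q*57.29578); return np.concatenate([(p-P)*5,(r.inv()*Rr).as_rotvec()])
    s=least_squares(f,np.radians(q0)); return np.degrees(s.x),s.cost
E
python3 kin.py
python3 - <<'E'
from kin import *
v=fit()[1]
q=D[-1][0]
for P,t in [((.569,.258,.24),30),((.569,.258,.22),30),((.58,.1,.22),30),((.585,0,.22),30),((.60,0,.22),30),((.59,-.2,.24),30),((.595,-.255,.24),30),((.595,-.255,.24),25),((.56,-.255,.24),30),((.62,-.262,.26),10),((.60,-.26,.245),0),((.59,-.255,.24),-30),((.56,-.25,.24),-45)]:
    s,c=ik(v,np.array(P),Rbar(-9.7,t),q);print(P,t,s.round(1),round(c,6))
E
```

```text
(np.float64(7.221464156978647e-07), [np.float64(-0.0018965108904187716), np.float64(0.16081293303124225), np.float64(0.42115684544668), np.float64(0.412247187783987), np.float64(0.5231483625653983), np.float64(86.13121939464399), np.float64(0.26458533874901025), np.float64(0.004370846905268601), np.float64(0.14687090251752946), -1, 1], np.float64(0.0006476059084468571))
[-0.     -0.     -0.0001] [0. 0. 0.]
[-0.0001 -0.0001 -0.0003] [0.  0.1 0. ]
[-0.0001  0.0002  0.0002] [-0. -0.  0.]
[ 0.0002 -0.0006  0.0002] [ 0.  0. -0.]
[ 0.0002 -0.0005  0.0004] [ 0.1 -0.  -0.1]
[-0.0003 -0.      0.0001] [0.1 0.  0.1]
[ 0.0002  0.     -0.0003] [ 0.1 -0.1  0. ]
[-0.      0.0002 -0.0002] [0.  0.  0.1]
(0.569, 0.258, 0.24) 30 [ 18.6  46.9  60.  130.   13.7 115. ] 0.0
(0.569, 0.258, 0.22) 30 [ 18.6  45.4  55.2 126.8  13.7 115. ] 0.0
(0.58, 0.1, 0.22) 30 [  6.2  40.9  47.8 126.    7.9 103.9] 0.0
(0.585, 0, 0.22) 30 [ -1.8  41.4  48.5 126.9   3.9  96.9] 0.0
(0.6, 0, 0.22) 30 [ -1.7  44.9  54.1 128.9   4.   96.9] 0.0
(0.59, -0.2, 0.24) 30 [-17.1  55.1  73.2 137.8  -3.7  83.5] 0.0
(0.595, -0.255, 0.24) 30 [-20.9  61.9  85.7 141.3  -5.7  80.1] 0.001096
(0.595, -0.255, 0.24) 25 [-21.2  53.9  73.2 133.8  -4.8  79.5] 0.0
(0.56, -0.255, 0.24) 30 [-21.9  50.4  65.3 134.3  -6.1  79.4] 0.0
(0.62, -0.262, 0.26) 10 [-22.1  36.6  51.4 114.6  -2.1  77.8] 0.0
(0.6, -0.26, 0.245) 0 [-23.4  20.   27.2  97.3  -0.   76.3] 0.0
(0.59, -0.255, 0.24) -30 [-26.9 -10.3 -11.6  59.9   8.5  75. ] 0.0
(0.56, -0.25, 0.24) -45 [-30.2 -26.3 -30.4  42.7  14.3  75.2] 0.0
```

```bash
cat > plan.py <<'E'
from kin import *
v=[-0.0018965108904187716,0.16081293303124225,0.42115684544668,0.412247187783987,0.5231483625653983,86.13121939464399,0.26458533874901025,0.004370846905268601,0.14687090251752946,-1,1]
M=np.array([.563,-.253,.145])
lo=np.array([-179.16,-48.56,-65.8,-126.05,-82.76,-180]);hi=np.array([179.16,103.87,70.77,130.52,87.17,180])
def tcp(psi,th,off,zl):
    u=np.array([np.cos(np.radians(psi)),np.sin(np.radians(psi)),0]);t=np.radians(th)
    return np.array([M[0],M[1],zl])+u*(off+.088*np.cos(t)-.066*np.sin(t))+np.array([0,0,.088*np.sin(t)+.066*np.cos(t)])
E
python3 - <<'E'
from plan import *
for psi in range(-10,131,20):
    q=np.array([0,46,50,115,5,100.])
    for th in (0,10,20,30,45,60,75):
        P=tcp(psi,th,.02,.17 if th<15 else .16 if th<25 else .14)
        s,c=ik(v,P,Rbar(psi,30-th),q); q=s
        print(psi,th,P.round(3),s.round(0),"OK" if c<1e-6 and ((s>lo+2)&(s<hi-2)).all() else "--",min((hi-s).min(),(s-lo).min()).round(1))
E
```

```text
-10 0 [ 0.669 -0.272  0.236] [-20.  61.  86. 133.  -6.  80.] -- -14.9
-10 10 [ 0.657 -0.27   0.25 ] [-21.  59.  86. 132.  -4.  79.] -- -14.9
-10 20 [ 0.642 -0.267  0.252] [-22.  41.  58. 116.  -2.  78.] OK 12.9
-10 30 [ 0.625 -0.264  0.241] [-23.  24.  32.  98.  -0.  77.] OK 32.5
-10 45 [ 0.598 -0.259  0.249] [-25.   4.   8.  79.   4.  76.] OK 51.5
-10 60 [ 0.57  -0.254  0.249] [-28. -13. -13.  61.   9.  75.] OK 35.8
-10 75 [ 0.542 -0.249  0.242] [-31. -29. -32.  44.  15.  75.] OK 19.9
10 0 [ 0.669 -0.234  0.236] [-14.  61.  86. 134. -13.  67.] -- -14.9
10 10 [ 0.657 -0.236  0.25 ] [-16.  59.  86. 133.  -9.  65.] -- -14.9
10 20 [ 0.642 -0.239  0.252] [-19.  75. 120. 144.  -5.  62.] -- -49.4
10 30 [ 0.625 -0.242  0.241] [-21.  85. 141. 147.   0.  59.] -- -70.6
10 45 [ 0.598 -0.247  0.249] [-26.  92. 162. 148.   9.  55.] -- -90.9
10 60 [ 0.57  -0.252  0.249] [-32.  99. 179. 147.  20.  52.] -- -108.5
10 75 [ 0.542 -0.257  0.242] [-39. 107. 195. 145.  32.  51.] -- -124.6
30 0 [ 0.657 -0.199  0.236] [-10.  62.  86. 136. -19.  54.] -- -14.9
30 10 [ 0.645 -0.205  0.25 ] [-12.  44.  59. 121.
[... 2087 characters left out ...]

110 45 [ 0.551 -0.22   0.249] [-26.  22.  29. 108.  10. -47.] OK 22.7
110 60 [ 0.561 -0.247  0.249] [-31.  39.  49. 124.  18. -55.] OK 6.2
110 75 [ 0.57  -0.273  0.242] [-35.  66.  86. 148.  24. -63.] -- -17.6
130 0 [ 0.494 -0.17   0.236] [-10. -23. -21.  68. -19. -54.] OK 25.9
130 10 [ 0.502 -0.18   0.25 ] [-14. -14. -10.  77. -12. -56.] OK 34.9
130 20 [ 0.512 -0.192  0.252] [-18.  -4.   1.  86.  -5. -58.] OK 44.4
130 30 [ 0.522 -0.205  0.241] [-21.   6.  11.  94.  -0. -61.] OK 36.3
130 45 [ 0.54  -0.226  0.249] [-25.  24.  32. 111.   6. -66.] OK 19.4
130 60 [ 0.559 -0.248  0.249] [-28.  47.  61. 132.  11. -71.] -- -1.5
130 75 [ 0.576 -0.269  0.242] [-31.  65.  86. 148.  15. -75.] -- -17.1
```

Run:
```python
from plan import *
from workcell import bot
o=bot.get_obs()
P0=o["ee_pos"];T=tcp(55,0,.02,.172);print(T)
R1=Rbar(55,30)
out=rows(bot,T,R1,vmax=23)
q=o["q"];n=len(out);R0=Ro.from_euler("xyz",o["tcp_rot"],degrees=True);W=(R0.inv()*Ro.from_matrix(R1)).as_rotvec()
for k in range(0,n+1,3):
    s,c=ik(v,P0+(T-P0)*k/n,(R0*Ro.from_rotvec(W*k/n)).as_matrix(),q);q=s;print(k,s.round(1),c)
```

```text
[ 0.62494626 -0.16453158  0.238     ]
n 19
[[-21, 6, -3, 0, -0.03, -0.051], [-22, 4, -3, 0, -0.03, -0.051], [-22, 4, -2, 0, -0.03, -0.051], [-22, 2, -1, 0, -0.03, -0.051], [-23, 2, -1, 0, -0.03, -0.051]]
[[-22, 0, 0, 0, -0.03, -0.051], [-23, -1, 1, 0, -0.03, -0.051], [-22, -2, 1, 0, -0.03, -0.051], [-22, -4, 2, 0, -0.03, -0.051], [-22, -4, 3, 0, -0.03, -0.051]]
[[-21, -6, 3, 0, -0.03, -0.051], [-21, -6, 4, 0, -0.03, -0.051], [-21, -8, 5, 0, -0.03, -0.051], [-20, -8, 5, 0, -0.03, -0.051], [-19, -10, 6, 0, -0.03, -0.051]]
[[-19, -11, 6, 0, -0.03, -0.051], [-18, -11, 7, 0, -0.03, -0.051], [-17, -13, 8, 0, -0.03, -0.051], [-16.1, -13.2, 7.7, 0, -0.03, -0.051]]
0 [ 18.6  46.4  59.2 129.5  13.8 114.8] 5.473246039714927e-24
3 [ 15.1  47.   59.9 131.8   7.4 102.6] 2.9206364605758724e-19
6 [ 11.7  46.4  58.7 132.1   0.6  90.7] 8.639036183748877e-20
9 [  8.3  44.7  56.  130.6  -6.2  78.9] 2.0043380870443253e-18
12 [  4.7  42.1  52.2 127.3 -12.8  66.6] 9.368926955714757e-31
15 [  0.9  38.9  47.5 122.4 -18.9  53.5] 1.6969850222482032e-31
18 [ -3.1  35.1  42.4 115.7 -24.1  39.2] 1.4075899739797162e-30
```

Run:
```python
from plan import *
from workcell import bot
o=bot.get_obs()
def leg(P0,R0,T,R1,q,n):
    W=(R0.inv()*R1).as_rotvec()
    for k in range(0,n+1,2):
        s,c=ik(v,P0+(T-P0)*k/n,(R0*Ro.from_rotvec(W*k/n)).as_matrix(),q);q=s;print(k,s.round(1))
    return q
P0=o["ee_pos"];R0=Ro.from_euler("xyz",o["tcp_rot"],degrees=True)
for V in ([.535,.06,.218],[.55,.06,.215]):
  V=np.array(V);RV=Rbar(27,30);T=tcp(55,0,.02,.172)
  q=leg(P0,R0,V,Ro.from_matrix(RV),o["q"],10);leg(V,Ro.from_matrix(RV),T,Ro.from_matrix(Rbar(55,30)),q,10)
V=np.array([.535,.06,.218])
rows(bot,V,RV,vmax=20)
o=dict(o);o["ee_pos"]=V;o["tcp_rot"]=Ro.from_matrix(RV).as_euler("xyz",degrees=True)
rows(bot,T,Rbar(55,30),vmax=22,o=o)
```

```text
0 [ 18.6  46.4  59.2 129.5  13.8 114.8]
2 [ 17.   43.8  54.4 128.9   9.6 106.8]
4 [ 15.4  41.   49.3 127.7   5.3  99. ]
6 [ 13.8  37.9  44.  126.    0.8  91.3]
8 [ 12.2  34.6  38.6 123.7  -3.7  83.5]
10 [ 10.4  31.1  33.2 121.   -8.2  75.5]
0 [ 10.4  31.1  33.2 121.   -8.2  75.5]
2 [  7.4  31.8  34.7 120.5 -12.3  67.8]
4 [  4.4  32.4  36.3 119.5 -16.1  59.9]
6 [  1.4  32.9  37.8 118.  -19.7  51.7]
8 [ -1.6  33.3  39.2 115.9 -22.9  43.1]
10 [ -4.6  33.7  40.6 113.2 -25.5  34.1]
0 [ 18.6  46.4  59.2 129.5  13.8 114.8]
2 [ 16.9  44.5  55.4 129.2   9.6 106.8]
4 [ 15.3  42.3  51.1 128.3   5.2  98.9]
6 [ 13.7  39.7  46.4 126.7   0.7  91.1]
8 [ 12.   36.8  41.5 124.5  -3.8  83.3]
10 [ 10.2  33.6  36.4 121.7  -8.3  75.3]
0 [ 10.2  33.6  36.4 121.7  -8.3  75.3]
2 [  7.3  33.8  37.4 121.1 -12.3  67.7]
4 [  4.3  33.9  38.3 120.  -16.2  59.8]
6 [  1.4  33.9  39.2 118.3 -19.7  51.7]
8 [ -1.6  33.9  39.9 116.  -22.9  43.1]
10 [ -4.6  33.7  40.6 113.2 -25.5  34.1]
n 11
[[-18, 1, 2, 0, -0.029, -0.05], [-18, 0, 2, 0, -0.029, -0.05], [-19, -1, 3, 0, -0.029, -0.05], [-18, -2, 3, 0, -0.029, -0.05], [-17, -2, 4, 0, -0.029, -0.05]]
[[-18, -4, 4, 0, -0.029, -0.05], [-17, -4, 5, 0, -0.029, -0.05], [-17, -5, 5, 0, -0.029, -0.05], [-16, -7, 6, 0, -0.029, -0.05], [-16, -6, 6, 0, -0.029, -0.05]]
[[-15.1, -8.1, 6.7, 0, -0.029, -0.05]]
n 12
[[-20, -2, -1, 0, -0.02, -0.035], [-20, -4, 0, 0, -0.02, -0.035], [-20, -3, 1, 0, -0.02, -0.035], [-20, -5, 0, 0, -0.02, -0.035], [-19, -5, 1, 0, -0.02, -0.035]]
[[-19, -6, 2, 0, -0.02, -0.035], [-19, -6, 2, 0, -0.02, -0.035], [-19, -8, 2, 0, -0.02, -0.035], [-19, -7, 2, 0, -0.02, -0.035], [-18, -9, 3, 0, -0.02, -0.035]]
[[-18, -9, 4, 0, -0.02, -0.035], [-16.9, -9.8, 3.2, 0, -0.02, -0.035]]
```

Call:
{"name": "servo_tool", "arguments": {
  "motion": [
    [[-9,0,1,0,-0.015,-0.025],[-9,0,1,0,-0.014,-0.025],[-18,0,2,0,-0.029,-0.05],[-19,-1,3,0,-0.029,-0.05],[-18,-2,3,0,-0.029,-0.05]]
  ]
}}

```text
time: 12.15
ee_pos: [0.5553, 0.1848, 0.2298]
tcp_rot: [-150.1, -0.2, 93.8]
wrist_force: [-0.5, -0.6, -4.8]
opening: 0.0105
```

Call:
{"name": "servo_tool", "arguments": {
  "motion": [
    [[-17,-2,4,0,-0.029,-0.05],[-18,-4,4,0,-0.029,-0.05],[-17,-4,5,0,-0.029,-0.05],[-17,-5,5,0,-0.029,-0.05],[-16,-7,6,0,-0.029,-0.05]]
  ]
}}

```text
time: 12.65
ee_pos: [0.5399, 0.0953, 0.2198]
tcp_rot: [-150.1, -0.1, 110.3]
wrist_force: [0.7, -0.6, -4.4]
opening: 0.0101
```

Call:
{"name": "servo_tool", "arguments": {
  "motion": [
    [[-16,-6,6,0,-0.029,-0.05],[-15,-8,7,0,-0.029,-0.05],[-20,-2,-1,0,-0.02,-0.035],[-20,-4,0,0,-0.02,-0.035],[-20,-3,1,0,-0.02,-0.035]]
  ]
}}

```text
time: 13.15
ee_pos: [0.5567, 0.0033, 0.2205]
tcp_rot: [-150.2, -0.1, 123.8]
wrist_force: [0.1, 0.2, -5.1]
opening: 0.0106
```

Call:
{"name": "servo_tool", "arguments": {
  "motion": [
    [[-20,-5,0,0,-0.02,-0.035],[-19,-5,1,0,-0.02,-0.035],[-19,-6,2,0,-0.02,-0.035],[-19,-6,2,0,-0.02,-0.035],[-19,-8,2,0,-0.02,-0.035]]
  ]
}}

```text
time: 13.65
ee_pos: [0.5933, -0.0903, 0.2286]
tcp_rot: [-150.2, -0.2, 135.4]
wrist_force: [0.8, 0.1, -5.3]
opening: 0.0105
```

Run:
```python
from plan import *
from workcell import bot
o=bot.get_obs();print(o["time"],o["q"].round(1),o["ee_pos"],o["tcp_rot"],o["wrist_force"],o["opening"])
rows(bot,tcp(55,0,.02,.172),Rbar(55,30),vmax=18)
```

```text
13.65 [  0.3  32.7  37.6 117.  -20.5  48.9] [ 0.59331004 -0.09034939  0.22863278] [-150.16232      -0.15463759  135.3574496 ] [ 0.83463257  0.0733728  -5.31399552] 0.010516091784037656
n 5
[[-15, -6, 1, 0.001, -0.017, -0.029], [-15, -7, 2, 0.001, -0.017, -0.029], [-14, -7, 2, 0.001, -0.017, -0.029], [-14, -8, 2, 0.001, -0.017, -0.029], [-14.3, -7.5, 2.4, 0.001, -0.017, -0.029]]
```

Call:
{"name": "servo_tool", "arguments": {
  "motion": [
    [[-15,-6,1,0.001,-0.017,-0.029],[-15,-7,2,0.001,-0.017,-0.029],[-14,-7,2,0.001,-0.017,-0.029],[-14,-8,2,0.001,-0.017,-0.029],[-14,-7,2,0.001,-0.017,-0.029]]
  ]
}}

```text
time: 14.15
ee_pos: [0.6248, -0.1638, 0.2384]
tcp_rot: [-149.9, -0.1, 145.0]
wrist_force: [-0.3, 0.6, -4.9]
opening: 0.01
```

Call:
{"name": "servo_tool", "arguments": {
  "motion": [
    [[0,0,0,0,0,0]]
  ]
}}

```text
time: 14.25
ee_pos: [0.6248, -0.1646, 0.2385]
tcp_rot: [-149.9, -0.0, 144.9]
wrist_force: [0.0, 0.2, -5.5]
opening: 0.0099
```

Run:
```python
from plan import *
from workcell import bot
o=bot.get_obs();print(o["time"],o["q"].round(1),o["ee_pos"],o["tcp_rot"],o["wrist_force"],o["opening"])
for n in("wrist","top"):
    p=bot.camera(n);im=p["color"][:,:,::-1]
    cv2.imwrite(f"pics/j_{n}.png",im if n=="wrist" else cv2.resize(im[90:300,200:440],None,fx=3,fy=2.8))
```

```text
14.25 [ -4.5  33.9  40.8 113.4 -25.5  34.4] [ 0.62478887 -0.16458329  0.23845137] [-1.49903719e+02 -3.54334760e-02  1.44855821e+02] [ 0.03544229  0.21489041 -5.46648544] 0.009917635018909719
```

View pics/j_wrist.png

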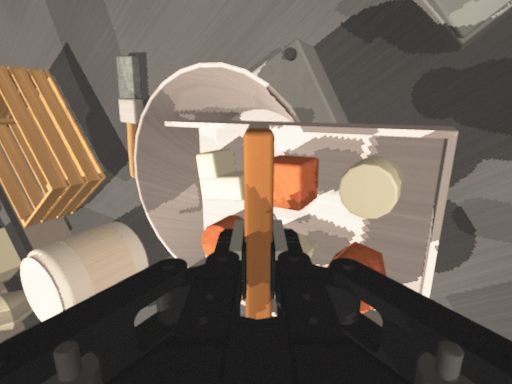

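View pics/j_top.png

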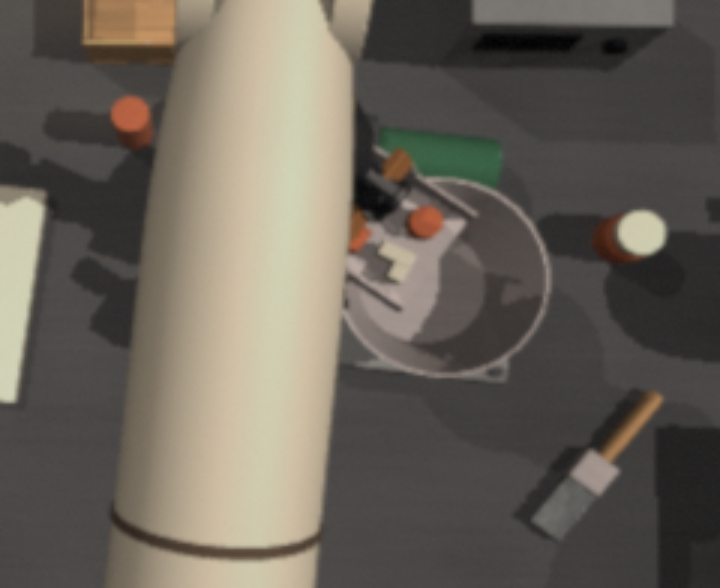

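```bash
cat > way.py <<'E'
from plan import *
def wrows(o,wps):
    p=np.array(o["ee_pos"]);Rc=Ro.from_euler("xyz",o["tcp_rot"],degrees=True);q=o["q"];out=[]
    for P,R in wps:
        s=np.round(Rc.inv().apply(P-p)*1000,0);w=np.round((Rc.inv()*Ro.from_matrix(R)).as_rotvec(),3)
        p=p+Rc.apply(s)/1000;Rc=Rc*Ro.from_rotvec(w);out.append([int(x) for x in s]+w.tolist())
        q2,c=ik(v,p,Rc.as_matrix(),q);print(q2.round(0),"dq",np.abs(q2-q).max().round(1),"m",min((hi-q2).min(),(q2-lo).min()).round(0),c>1e-6);q=q2
    for i in range(0,len(out),5):print(out[i:i+5])
E
python3 - <<'E'
from way import *
from workcell import bot
o=bot.get_obs()
th=list(range(5,71,5))
wrows(o,[(tcp(55,t,.02,np.interp(t,[0,15,45],[.172,.158,.13])),Rbar(55,30-t)) for t in th])
E
```

```text
[ -6.  30.  37. 110. -22.  31.] dq 3.8 m 21.0 False
[ -9.  27.  34. 106. -18.  28.] dq 3.9 m 24.0 False
[-11.  24.  31. 104. -14.  25.] dq 4.2 m 27.0 False
[-13.  21.  28. 101.  -9.  22.] dq 4.4 m 30.0 False
[-16.  19.  26.  99.  -5.  19.] dq 4.5 m 32.0 False
[-19.  17.  23.  96.  -0.  16.] dq 4.7 m 34.0 False
[-21.  15.  21.  95.   5.  14.] dq 4.8 m 36.0 False
[-24.  13.  18.  93.  10.  11.] dq 5.0 m 38.0 False
[-27.  13.  16.  92.  15.   8.] dq 5.0 m 39.0 False
[-30.  12.  15.  91.  20.   5.] dq 5.1 m 39.0 False
[-33.  12.  14.  91.  25.   2.] dq 5.1 m 39.0 False
[-36.  12.  13.  91.  30.  -1.] dq 5.0 m 39.0 False
[-39.  13.  12.  92.  35.  -4.] dq 4.9 m 39.0 False
[-41.  14.  12.  93.  40.  -8.] dq 4.8 m 37.0 False
[[-1, -7, 1, -0.089, -0.003, -0.002], [0, -7, 1, -0.087, 0.0, 0.0], [0, -8, 1, -0.087, 0.0, 0.0], [0, -7, 1, -0.088, 0.0, 0.0], [0, -9, 1, -0.087, 0.0, 0.0]]
[[0, -8, 2, -0.087, 0.0, 0.0], [0, -9, 1, -0.087, 0.0, 0.0], [0, -10, 1, -0.088, 0.0, 0.0], [0, -9, 1, -0.087, 0.0, 0.0], [0, -9, -3, -0.087, 0.0, 0.0]]
[[0, -9, -3, -0.088, 0.0, 0.0], [0, -9, -4, -0.087, 0.0, 0.0], [0, -9, -3, -0.087, 0.0, 0.0], [0, -9, -4, -0.087, 0.0, 0.0]]
```

Call:
{"name": "servo_tool", "arguments": {
  "motion": [
    [[-1,-7,1,-0.089,-0.003,-0.002],[0,-7,1,-0.087,0,0],[0,-8,1,-0.087,0,0],[0,-7,1,-0.088,0,0],[0,-9,1,-0.087,0,0]]
  ]
}}

```text
time: 14.85
ee_pos: [0.6038, -0.1936, 0.2467]
tcp_rot: [-175.2, 0.0, 145.1]
wrist_force: [0.0, -0.6, -4.7]
opening: 0.0103
```

Call:
{"name": "servo_tool", "arguments": {
  "motion": [
    [[0,-8,2,-0.087,0,0],[0,-9,1,-0.087,0,0],[0,-10,1,-0.088,0,0],[0,-9,1,-0.087,0,0],[0,-9,-3,-0.087,0,0]]
  ]
}}

```text
time: 15.35
ee_pos: [0.5776, -0.2308, 0.2402]
tcp_rot: [159.9, 0.0, 145.1]
wrist_force: [0.3, 0.4, -5.1]
opening: 0.0105
```

Call:
{"name": "servo_tool", "arguments": {
  "motion": [
    [[0,-9,-3,-0.088,0,0],[0,-9,-4,-0.087,0,0],[0,-9,-3,-0.087,0,0],[0,-9,-4,-0.087,0,0],[0,0,0,0,0,0]]
  ]
}}

```text
time: 15.85
ee_pos: [0.5549, -0.2638, 0.2341]
tcp_rot: [140.0, -0.2, 144.9]
wrist_force: [-0.2, 0.1, -3.0]
opening: 0.0105
```

Call:
{"name": "servo_tool", "arguments": {
  "motion": [
    [[0,0,0,0,0,0],[0,0,0,0,0,0],[0,0,0,0,0,0]]
  ]
}}

```text
time: 16.15
ee_pos: [0.5569, -0.2619, 0.2369]
tcp_rot: [140.1, 0.1, 145.2]
wrist_force: [0.3, -0.2, -3.3]
opening: 0.0104
```

Run:
```python
from plan import *
from workcell import bot
o=bot.get_obs();print(o["time"],o["q"].round(1),o["ee_pos"],o["tcp_rot"],o["wrist_force"],o["opening"])
for n in("wrist","top","scene"):
    p=bot.camera(n);im=p["color"][:,:,::-1]
    cv2.imwrite(f"pics/k_{n}.png",im if n=="wrist" else cv2.resize(im[90:300,200:440],None,fx=3,fy=2.8) if n=="top" else cv2.resize(im[100:270,120:320],None,fx=3.5,fy=3.5))
```

```text
16.15 [-41.2  14.2  12.2  93.1  39.6  -8.3] [ 0.55693606 -0.26192729  0.23688123] [1.40105785e+02 1.21921031e-01 1.45176129e+02] [ 0.29114183 -0.18697659 -3.28427342] 0.010365005346527635
```

View pics/k_wrist.png

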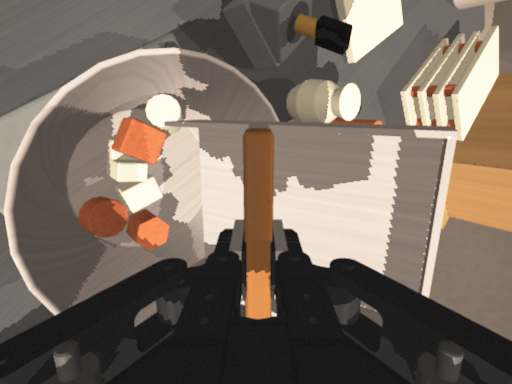

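View pics/k_top.png

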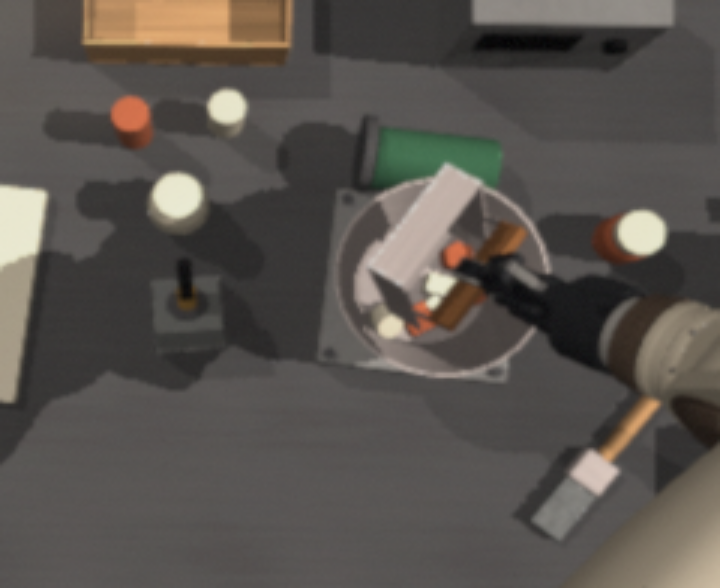

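View pics/k_scene.png

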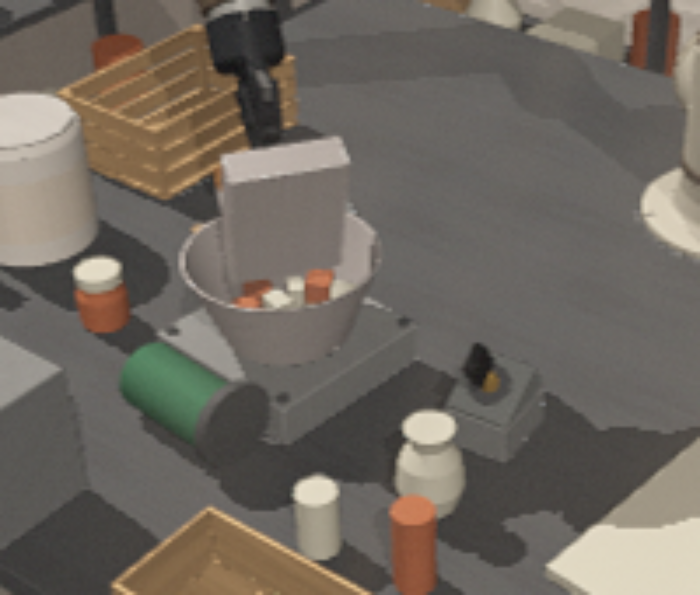

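Run:
```python
from way import *
from workcell import bot
o=bot.get_obs()
w=[(tcp(55,70,.02,z),Rbar(55,-40)) for z in(.145,.165,.185)]
w+=[(tcp(55,t,.02,.185 if t>20 else .18),Rbar(55,30-t)) for t in range(63,-1,-7)]
T=tcp(55,0,.02,.18);V=np.array([.535,.06,.215])
w+=[(T+(V-T)*k/8,Rbar(55-28*k/8,30)) for k in range(1,9)]
E=np.array([.569,.2565,.20])
w+=[(V+(E-V)*k/7,Rbar(27-36*k/7,30)) for k in range(1,8)]
wrows(o,w)
```

```text
[-41.  14.  14.  95.  40.  -8.] dq 1.7 m 36.0 False
[-41.  15.  16.  97.  40.  -8.] dq 2.4 m 34.0 False
[-41.  15.  19.  99.  40.  -8.] dq 2.7 m 31.0 False
[-38.  14.  20.  98.  33.  -3.] dq 6.7 m 32.0 False
[-34.  13.  22.  98.  26.   1.] dq 7.0 m 33.0 False
[-30.  14.  23.  98.  19.   6.] dq 7.1 m 33.0 False
[-25.  15.  25.  99.  12.  10.] dq 7.1 m 32.0 False
[-21.  16.  28. 100.   5.  14.] dq 7.0 m 30.0 False
[-17.  19.  30. 102.  -2.  18.] dq 6.8 m 28.0 False
[-14.  22.  33. 104.  -8.  21.] dq 6.5 m 26.0 False
[-10.  25.  35. 107. -15.  25.] dq 6.1 m 24.0 False
[ -7.  29.  39. 110. -20.  30.] dq 5.7 m 20.0 False
[ -5.  34.  42. 114. -26.  34.] dq 5.3 m 16.0 False
[ -3.  34.  41. 116. -24.  40.] dq 5.6 m 15.0 False
[ -1.  33.  40. 117. -22.  45.] dq 5.5 m 13.0 False
[  1.  33.  39. 118. -20.  51.] dq 5.4 m 12.0 False
[  3.  33.  37. 119. -18.  56.] dq 5.2 m 11.0 False
[  5.  32.  36. 120. -16.  61.] dq 5.0 m 11.0 False
[  7.  32.  35. 120. -13.  66.] dq 5.0 m 10.0 False
[  9.  32.  34. 121. -11.  71.] dq 4.9 m 10.0 False
[ 10.  31.  33. 121.  -8.  76.] dq 4.8 m 10.0 False
[ 12.  3
[... 533 characters left out ...]
0], [0, 12, 6, 0.122, -0.0, 0.0], [0, 12, 6, 0.123, -0.0, 0.0], [0, 12, 6, 0.122, -0.0, 0.0], [0, 12, 6, 0.122, -0.0, 0.0]]
[[0, 13, 11, 0.122, -0.0, 0.0], [0, 12, 6, 0.122, -0.0, 0.0], [0, 12, 6, 0.122, -0.0, 0.0], [25, 16, -5, 0.0, 0.031, 0.053], [27, 15, -4, 0.0, 0.03, 0.053]]
[[27, 14, -3, 0.0, 0.031, 0.053], [28, 12, -2, 0.0, 0.03, 0.053], [28, 10, -2, 0.0, 0.031, 0.053], [29, 9, -1, 0.0, 0.03, 0.053], [30, 8, 0, 0.0, 0.031, 0.053]]
[[30, 6, 1, 0.0, 0.03, 0.053], [23, 16, -6, 0.0, 0.045, 0.077], [24, 14, -6, 0.0, 0.045, 0.078], [25, 12, -4, 0.0, 0.045, 0.078], [27, 10, -4, 0.0, 0.045, 0.078]]
[[27, 8, -2, 0.0, 0.044, 0.077], [28, 6, -1, 0.0, 0.045, 0.078], [28, 3, 1, 0.0, 0.045, 0.078]]
```

Call:
{"name": "servo_tool", "arguments": {
  "motion": [
    [[0,8,-11,-0.001,0,0.003],[0,13,-15,0,0,0],[0,13,-16,0,0,0],[0,12,6,0.122,0,0],[0,12,6,0.122,0,0]]
  ]
}}

```text
time: 16.8
ee_pos: [0.5709, -0.2432, 0.2968]
tcp_rot: [154.2, 0.1, 144.8]
wrist_force: [0.3, 0.7, -3.5]
opening: 0.0104
```

Call:
{"name": "servo_tool", "arguments": {
  "motion": [
    [[0,12,6,0.122,0,0],[0,12,6,0.122,0,0],[0,12,6,0.123,0,0],[0,12,6,0.122,0,0],[0,12,6,0.122,0,0]]
  ]
}}

```text
time: 17.3
ee_pos: [0.6082, -0.1889, 0.2805]
tcp_rot: [-170.9, 0.2, 145.0]
wrist_force: [0.1, -0.3, -3.2]
opening: 0.0099
```

Call:
{"name": "servo_tool", "arguments": {
  "motion": [
    [[0,13,11,0.122,0,0],[0,12,6,0.122,0,0],[0,12,6,0.122,0,0],[25,16,-5,0,0.031,0.053],[27,15,-4,0,0.03,0.053]]
  ]
}}

```text
time: 17.8
ee_pos: [0.6022, -0.1072, 0.2369]
tcp_rot: [-150.0, -0.2, 137.8]
wrist_force: [0.7, 0.6, -2.7]
opening: 0.0103
```

Run:
```python
from way import *
from workcell import bot
o=bot.get_obs();print(o["time"],o["q"].round(1),o["ee_pos"],o["tcp_rot"])
p=bot.camera("top");im=p["color"][:,:,::-1]
cv2.imwrite("pics/l_top.png",cv2.resize(im[90:300,200:440],None,fx=3,fy=2.8))
V=np.array([.535,.06,.215]);T=np.array(o["ee_pos"]);y=o["tcp_rot"][2]-90
w=[(T+(V-T)*k/7,Rbar(y+(27-y)*k/7,30)) for k in range(1,8)]
E=np.array([.569,.2565,.20])
w+=[(V+(E-V)*k/7,Rbar(27-36*k/7,30)) for k in range(1,8)]
wrows(o,w)
```

```text
17.8 [ -0.8  33.5  39.7 117.2 -21.9  45.5] [ 0.60218999 -0.1071688   0.23685437] [-149.98608373   -0.18304042  137.81741859]
[  1.  33.  39. 118. -20.  50.] dq 4.6 m 12.0 False
[  2.  33.  38. 119. -19.  55.] dq 4.4 m 12.0 False
[  4.  33.  37. 120. -17.  59.] dq 4.3 m 11.0 False
[  6.  32.  36. 120. -15.  63.] dq 4.3 m 10.0 False
[  7.  32.  35. 120. -13.  67.] dq 4.2 m 10.0 False
[  9.  31.  34. 121. -10.  71.] dq 4.1 m 10.0 False
[ 10.  31.  33. 121.  -8.  75.] dq 4.0 m 10.0 False
[ 12.  33.  36. 122.  -5.  81.] dq 5.7 m 8.0 False
[ 13.  36.  39. 123.  -2.  87.] dq 5.5 m 7.0 False
[ 14.  38.  42. 124.   1.  92.] dq 5.5 m 7.0 False
[ 15.  40.  44. 124.   4.  98.] dq 5.4 m 6.0 False
[ 16.  42.  47. 125.   8. 103.] dq 5.5 m 6.0 False
[ 18.  43.  49. 125.  10. 109.] dq 5.6 m 6.0 False
[ 19.  45.  52. 124.  13. 114.] dq 5.6 m 6.0 False
[[23, 11, -3, -0.0, 0.023, 0.047], [24, 11, -2, -0.0, 0.026, 0.044], [24, 9, -2, -0.0, 0.026, 0.045], [25, 8, -1, -0.0, 0.026, 0.045], [25, 7, 0, -0.0, 0.026, 0.045]]
[[25, 6, 0, -0.0, 0.026, 0.045], [25, 4, 1, -0.0, 0.026, 0.045], [23, 16, -7, -0.0, 0.045, 0.078], [24, 14, -6, -0.0, 0.045, 0.078], [26, 12, -4, -0.0, 0.045, 0.077]]
[[26, 10, -3, -0.0, 0.045, 0.078], [28, 8, -2, -0.0, 0.045, 0.078], [28, 6, -1, -0.0, 0.044, 0.078], [28, 4, 0, -0.0, 0.045, 0.077]]
```

View pics/l_top.png

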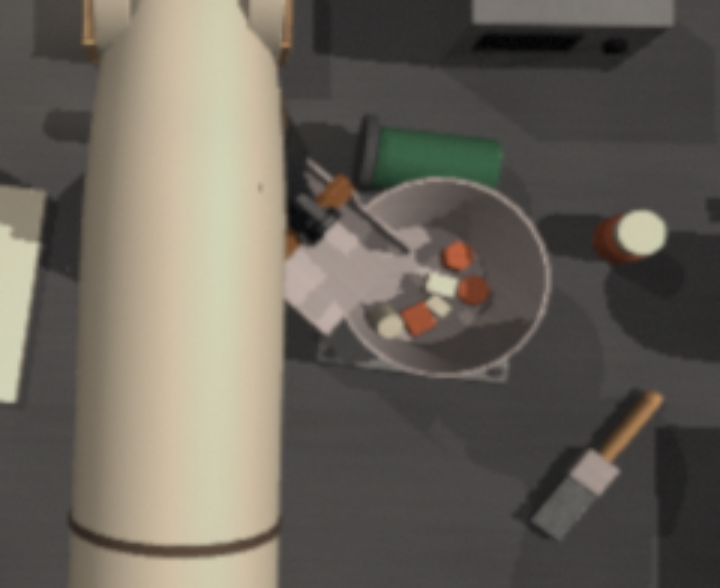

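Call:
{"name": "servo_tool", "arguments": {
  "motion": [
    [[23,11,-3,0,0.023,0.047],[24,11,-2,0,0.026,0.044],[24,9,-2,0,0.026,0.045],[25,8,-1,0,0.026,0.045],[25,7,0,0,0.026,0.045]]
  ]
}}

```text
time: 18.35
ee_pos: [0.5533, 0.0118, 0.223]
tcp_rot: [-150.2, 0.1, 123.0]
wrist_force: [-0.3, 0.1, -3.7]
opening: 0.0099
```

Call:
{"name": "servo_tool", "arguments": {
  "motion": [
    [[25,6,0,0,0.026,0.045],[25,4,1,0,0.026,0.045],[23,16,-7,0,0.045,0.078],[24,14,-6,0,0.045,0.078],[26,12,-4,0,0.045,0.077]]
  ]
}}

```text
time: 18.85
ee_pos: [0.5489, 0.1436, 0.2109]
tcp_rot: [-150.2, 0.0, 101.5]
wrist_force: [0.7, -0.2, -3.3]
opening: 0.0103
```

Call:
{"name": "servo_tool", "arguments": {
  "motion": [
    [[26,10,-3,0,0.045,0.078],[28,8,-2,0,0.045,0.078],[28,6,-1,0,0.044,0.078],[28,4,0,0,0.045,0.077],[0,0,0,0,0,0]]
  ]
}}

```text
time: 19.35
ee_pos: [0.5684, 0.2568, 0.2011]
tcp_rot: [-150.2, -0.1, 81.1]
wrist_force: [-0.6, -0.5, -1.9]
opening: 0.0103
```

Run:
```python
from way import *
from workcell import bot
o=bot.get_obs();print(o["time"],o["q"].round(1),o["ee_pos"],o["tcp_rot"],o["wrist_force"])
p=bot.camera("wrist");im=p["color"][:,:,::-1]
cv2.imwrite("pics/m_wrist.png",im)
P=np.array(o["ee_pos"]);E=np.array([.569,.2565,.087])
wrows(o,[(P+(E-P)*k/8,Rbar(-9,30)) for k in range(1,9)])
```

```text
19.35 [ 18.7  44.2  51.2 124.   13.4 114.3] [0.56844594 0.25677548 0.20112508] [-1.50166983e+02 -6.42252020e-02  8.11110757e+01] [-0.64698077 -0.48173274 -1.91844675]
[ 19.  44.  49. 122.  13. 114.] dq 2.1 m 8.0 False
[ 19.  43.  47. 120.  13. 114.] dq 2.5 m 10.0 False
[ 19.  43.  45. 119.  13. 114.] dq 1.8 m 12.0 False
[ 19.  43.  43. 117.  13. 114.] dq 1.9 m 13.0 False
[ 19.  43.  41. 115.  13. 114.] dq 2.0 m 15.0 False
[ 19.  43.  39. 114.  13. 114.] dq 1.6 m 17.0 False
[ 19.  43.  38. 112.  13. 114.] dq 1.5 m 18.0 False
[ 19.  43.  36. 111.  13. 114.] dq 1.6 m 20.0 False
[[0, 7, 12, 0.003, -0.0, 0.002], [0, 7, 13, -0.0, -0.0, 0.0], [0, 8, 12, -0.0, -0.0, 0.0], [0, 7, 12, -0.0, -0.0, 0.0], [0, 7, 13, -0.0, -0.0, 0.0]]
[[0, 7, 12, -0.0, -0.0, 0.0], [0, 7, 12, -0.0, -0.0, 0.0], [0, 8, 13, -0.0, -0.0, 0.0]]
```

View pics/m_wrist.png

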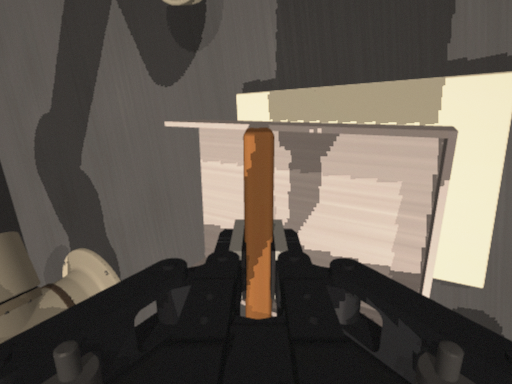

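Call:
{"name": "servo_tool", "arguments": {
  "motion": [
    [[0,7,12,0.003,0,0.002],[0,7,13,0,0,0],[0,8,12,0,0,0],[0,7,12,0,0,0],[0,7,13,0,0,0]]
  ]
}}

```text
time: 19.9
ee_pos: [0.5686, 0.2533, 0.1298]
tcp_rot: [-150.0, 0.1, 81.1]
wrist_force: [0.0, 0.1, -3.0]
opening: 0.0103
```

Call:
{"name": "servo_tool", "arguments": {
  "motion": [
    [[0,7,12,0,0,0],[0,7,12,0,0,0],[0,6,10,0,0,0],[0,1,1.7,0,0,0],[0,0,0,0,0,0]]
  ]
}}

```text
time: 20.4
ee_pos: [0.5685, 0.254, 0.0877]
tcp_rot: [-149.9, 0.1, 81.1]
wrist_force: [0.8, 0.2, -2.8]
opening: 0.0106
```

Call:
{"name": "servo_tool", "arguments": {
  "motion": [
    [[0,0.8,1.4,0,0,0],[0,0.7,1.3,0,0,0],[0,0.5,0.9,0,0,0],[0,0,0,0,0,0]]
  ]
}}

```text
time: 20.8
ee_pos: [0.5686, 0.2541, 0.0838]
tcp_rot: [-150.0, 0.1, 81.1]
wrist_force: [-0.6, 0.0, -3.1]
opening: 0.0106
```

Call:
{"name": "servo_tool", "arguments": {
  "motion": [
    [[0,0.4,0.7,0,0,0],[0,0.4,0.7,0,0,0],[0,0,0,0,0,0]]
  ]
}}

```text
time: 21.1
ee_pos: [0.5684, 0.2539, 0.0834]
tcp_rot: [-150.0, 0.1, 81.0]
wrist_force: [-0.5, -3.4, 5.3]
opening: 0.0101
```

Call:
{"name": "servo_tool", "arguments": {
  "motion": [
    [[0,0,0,0,0,0],[0,0,0,0,0,0],[0,0,0,0,0,0],[0,0,0,0,0,0]]
  ],
  "gripper": 38
}}

```text
time: 21.5
ee_pos: [0.5685, 0.2541, 0.082]
tcp_rot: [-149.9, 0.1, 81.1]
wrist_force: [-0.4, -0.1, 0.2]
opening: 0.0379
```

Call:
{"name": "servo_tool", "arguments": {
  "motion": [
    [[0,0,-10,0,0,0],[0,0,-15,0,0,0],[0,0,-20,0,0,0],[0,0,-20,0,0,0],[0,0,-10,0,0,0]]
  ]
}}

```text
time: 22.0
ee_pos: [0.6063, 0.2482, 0.1484]
tcp_rot: [-150.0, 0.1, 81.0]
wrist_force: [0.3, -0.4, -0.1]
opening: 0.0383
```

Run:
```python
from way import *
from workcell import bot
o=bot.get_obs();print(o["time"],o["q"].round(1),o["ee_pos"],o["tcp_rot"],o["wrist_force"])
p=bot.camera("wrist");im=p["color"][:,:,::-1]
cv2.imwrite("pics/n_wrist.png",im)
P=np.array(o["ee_pos"]);E=np.array([.50,.20,.24])
wrows(o,[(P+(E-P)*k/6,Rbar(-9,30-30*k/6)) for k in range(1,7)])
```

```text
22.0 [ 17.2  50.6  55.4 122.3  12.7 113. ] [0.60625045 0.24823441 0.14839614] [-1.50027137e+02  5.50745165e-02  8.10408149e+01] [ 0.32139785 -0.39945627 -0.12598777]
[ 18.  40.  43. 115.  11. 114.] dq 12.4 m 15.0 False
[ 18.  32.  34. 110.   9. 116.] dq 9.4 m 21.0 False
[ 19.  24.  26. 105.   7. 117.] dq 7.9 m 26.0 False
[ 20.  17.  19. 101.   5. 118.] dq 7.4 m 30.0 False
[ 21.  10.  13.  97.   2. 120.] dq 7.0 m 34.0 False
[ 22.   3.   7.  94.   0. 121.] dq 6.6 m 37.0 False
[[-11, -22, -5, -0.087, 0.001, 0.0], [-10, -21, -7, -0.087, 0.0, 0.0], [-11, -20, -9, -0.087, 0.0, 0.0], [-11, -20, -10, -0.088, 0.0, 0.0], [-11, -19, -13, -0.087, 0.0, 0.0]]
[[-10, -17, -13, -0.087, 0.0, 0.0]]
```

View pics/n_wrist.png

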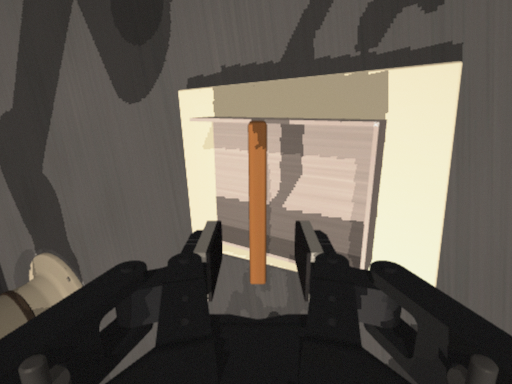

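Call:
{"name": "servo_tool", "arguments": {
  "motion": [
    [[0,-20,-25,0,0,0],[0,-25,-20,-0.05,0,0],[-10,-25,-15,-0.087,0,0],[-20,-25,-10,-0.087,0,0],[-20,-25,-10,-0.087,0,0]]
  ]
}}

```text
time: 22.55
ee_pos: [0.5272, 0.211, 0.2683]
tcp_rot: [-167.7, 0.1, 81.1]
wrist_force: [0.6, 0.8, 1.7]
opening: 0.038
```

Call:
{"name": "servo_tool", "arguments": {
  "motion": [
    [[-30,-20,-10,-0.087,0,0],[-30,-20,0,-0.087,0,0],[-30,-10,0,0,0,0],[-30,-10,0,0,0,0],[0,0,0,0,0,0]]
  ]
}}

```text
time: 23.05
ee_pos: [0.451, 0.0995, 0.287]
tcp_rot: [-177.6, 0.1, 81.0]
wrist_force: [0.4, 0.7, 1.0]
opening: 0.038
```

Run:
```python
from way import *
from workcell import bot
o=bot.get_obs();print(o["time"],o["q"].round(1),o["ee_pos"],o["tcp_rot"],o["wrist_force"])
p=bot.camera("top");im=p["color"][:,:,::-1]
cv2.imwrite("pics/o_top.png",cv2.resize(im[90:310,60:440],None,fx=2.1,fy=2.1,interpolation=2))
p=bot.camera("scene");im=p["color"][:,:,::-1]
cv2.imwrite("pics/o_scene.png",cv2.resize(im[130:330,120:440],None,fx=2.5,fy=2.5,interpolation=2))
```

```text
23.05 [ 12.   -3.9   5.2 101.4   0.8 111. ] [0.45098461 0.09954767 0.28698825] [-1.77584516e+02  8.34988974e-02  8.09621355e+01] [0.41433666 0.72362613 0.9672609 ]
```

View pics/o_top.png

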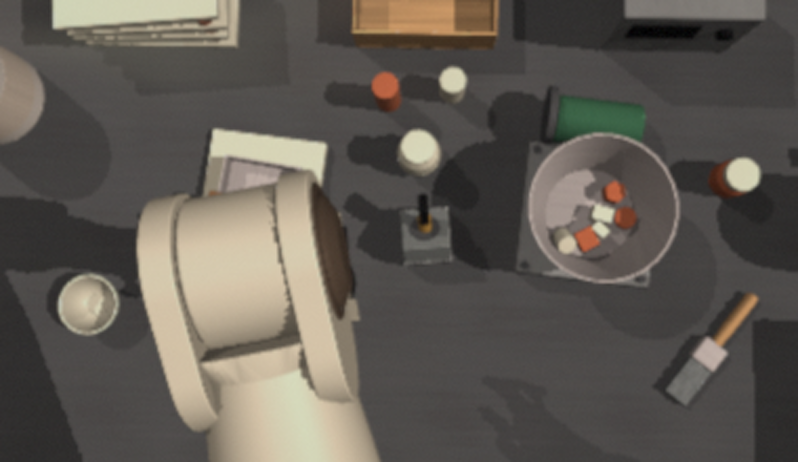

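View pics/o_scene.png

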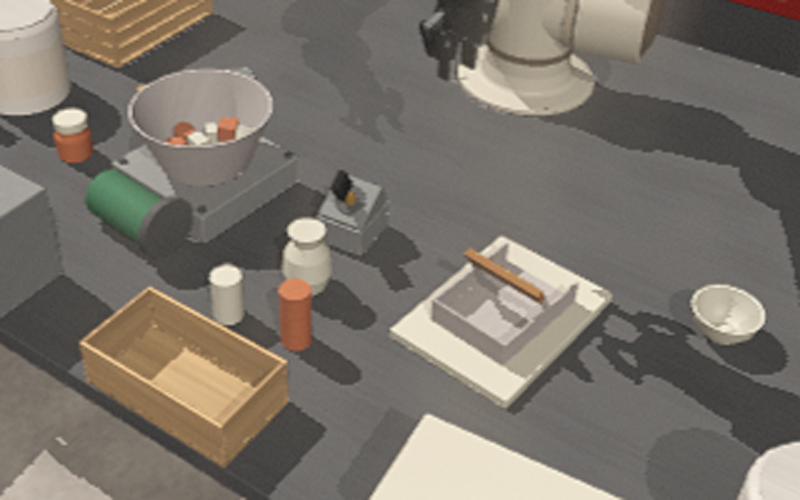

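```bash
python3 -c "
from workcell import bot
print(bot.job_done())"
```

```text
the job is handed in; nothing more can be done
None
```

I pulled the isolator plug fully out, tipped all six offcuts into the hopper, set the empty tray back on its slab, and handed the job in at about 23 s of the 64 s allowed. `job_done()` reports no verdict, so what follows rests on my own checks.

- **Plug:** it moved about 26 mm and reached its end stop. The later pictures still show it standing out with its orange collar visible.
- **Pour:** I gripped the tray by its bar, turned it about 65° and tipped it to 70° over the hopper mouth. The tilted carrying pose would otherwise have run past joint limits there. The last top picture shows all six offcuts in the hopper, below the rim.
- **Tray:** it stands empty and flat on the slab. From the gripper position I estimate its centre is within about 10 mm of the slab's centre; in the last top picture the arm hides most of it, and I did not re-measure it after letting go.
- **Surroundings:** by eye, the pots, posts and brush are where they started, and the arm ended clear of everything.

No check failed or disagreed.

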